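# Clip the safety cover onto the gel tank

## Task

Take the safety cover off the bench, set it over the gel tank with its two socket towers over the tank's two electrode pins, and press it straight down, keeping it level, until the clip arms at both ends have snapped home under the rim; then let go. Press firmly but do not force it - the tank cracks at about 25 N - and leave everything else on the bench alone.

Things in the scene. Friction and masses are not known exactly. Their poses are not given: they have to be found in the camera images.
- tank: Blue gel tank, fixed. A foot 140 (x) x 236 (y) x 16 mm carries the open-topped chamber on four levelling screws. A rim band runs round the chamber's top, outside 100 (x) x 176 (y) mm, 10 mm high, overhanging the end walls by 6 mm. Two brass electrode pins (6 mm thick, 52 mm apart) stand inside near the +y end, 11 mm higher than the rim. Origin: bench level, under its middle. Over 25 N cracks it.
- tank_mouth (a point): Middle of the tank's mouth, 70 mm above the bench: the height of the rim's top when the levelling screws are half-way. This pose is the foot's: the rim may really be up to 7 mm higher or lower, as the tank was levelled, always level and locked. Axes: y along the tank towards the electrode pins, z up.
- tank_pin_end (a point): Outer edge of the rim at the middle of the end with the electrode pins, 88 mm from tank_mouth along +y; same height as tank_mouth, so the rim's top may be up to 7 mm higher or lower.
- tank_plain_end (a point): The same at the tank's other end, 88 mm from tank_mouth along -y.
- cover_grip (a point): Loose cover, 0.19 to 0.33 kg, 112 (x) x 188 (y) mm, amber pane in a grey frame, standing on its skirt on the bench. This point: where to grip its rib, 53 mm above the skirt's foot; y along the cover to its socket towers, z up. The rib runs across: 18 mm thick (y), 70 long (x); its top is 13 mm above this point, the pane (underside 26, top 30 mm above the foot) 23 mm below it.
- cover_pin_end (a point): Underside of the pane (27 mm below cover_grip) at the middle of the end with two square socket towers (20 mm wide, 14 high, 61 to 81 mm from the middle), open below for the pins; the cover fits one way round only. Comes over tank_pin_end. The skirt, 26 mm deep, goes outside the rim with 2 mm of play all round; its foot flares out 3 mm to lead it on.
- cover_plain_end (a point): The same at the cover's other end; comes over tank_plain_end. Lowered straight, the clip barbs meet the rim about 20 mm above home; resistance passes 3 N at about 17 mm, peaks at 8 to 15 N about 13 mm above home, falls to 1 to 6 N while the barbs slide down the rim, and they snap under it only in the last 1 mm, as the pane comes to rest hard on the rim.
- clip_pin (a joint): Rigid black clip arm, 30 mm wide, at the cover's socket-tower end, hinged on top of the pane and sprung shut; it hangs down outside the rim and ends in a barb with a sloping lead-in. Angle in rad: 0 = shut, about 0.2 while the rim spreads it, back to 0 when snapped.
- clip_plain (a joint): The same for the clip arm at the cover's other end.
- pipette_a: Bystander: white pipette, 250 mm long, 26 mm thick, lying on the bench along the tank's near (-x) side.
- pipette_b: Bystander: a second such pipette lying across the bench beyond the tank and cover.
- tube_rack: Bystander: blue tube rack, 62 x 118 mm, 45 mm high.
- stain_tray: Bystander: orange open tray, 100 x 150 mm, 32 mm high.
- tip_box: Bystander: box of pipette tips, 85 x 122 mm, 53 mm high.
- buffer_bottle: Bystander: glass bottle, 70 mm thick, 150 mm high, standing at the far side.
- screw_cap: Bystander: blue bottle cap, 46 mm wide, 22 mm high, lying close to the cover (about 92 mm from its middle).

How it is judged:
By the outcome, as a careful person would: the job done as asked, in the order asked, and still so for the second after the job is handed in, with the robot touching nothing.
It also fails if it takes over 64 s, if anything falls off the work surface, if the arm or the gripper's body presses on something with over 40 N, if the wrist force passes 120 N, or if a joint passes its speed limit or range.

## Robot

A 7-joint arm with a two-finger parallel gripper is mounted at the origin on the work surface. World frame = base frame: x ahead of the robot, y to its left, z up, the work surface at z = 0. Lengths are in m, angles in rad, forces in N, time in s.
With the tool pointing down it reaches from about 0.4 to 0.9 m from the base axis. Payload 5.6 kg.
Tool frame: the origin (TCP) lies midway between the tips of the shut fingers; the grasp point (between the pads) lies 19 mm behind it (env.tcp_to_grasp is the distance from the TCP to the grasp point, in m); z points along the fingers, y is the direction in which the jaws open and shut (so a half turn about z gives the same grasp; the last joint's range is limited). The gripper opens to 92 mm and grips with 3 to 60 N. Pads are 20 mm wide; open, the fingers measure 128 mm over their backs; the gripper's body (75 mm by 189 mm) begins 69 mm behind the grasp point.
Start: joints at [-1.147, 0.468, -0.012, 1.603, 0.006, 1.071, -0.056], TCP at [0.293, 0.58, 0.193] pointing down, gripper open.
Joint ranges: [-2.53, 2.53], [-0.31, 2.02], [-1.57, 1.55], [0.28, 2.44], [-1.29, 4.43], [0.15, 1.84], [-2.92, 2.92]. Speed limits (rad/s): [2.57, 2.57, 3.14, 3.14, 3.14, 3.14, 3.14].

## Interface

Orientations are given as a unit quaternion [x, y, z, w].
In Python, from workcell import env gives the robot as it stands.
- The arm moves only by the tool step_arm, never from a script. Its argument "plan" is one flat list of numbers, 7 for each row, row after row: the shift along the tool's x, y, z in mm, then the turn, a rotation vector about the tool's x, y, z in rad, then the closure in counts, from 0 (fully open) to 255 (shut). A call has exactly 10 rows; each row is the pose to reach, as a shift and turn from the pose commanded when the call began, along the tool's axes at that moment; what a row does not reach only later rows make up. A row lasts 1/10 s, in which the tool goes at most 50 mm and 8.59 degrees, less where a joint would pass 70% of its speed; a pose out of reach is approached as far as the arm can. A call with a gripper value outside its range is refused whole. The fingers move at their own pace and stop on an object; "force" is the grip in N (left out, the last holds). Time passes only in rows, so rows that repeat a pose let the fingers close, or fill a call up. It gives the time, the measured TCP pose, the force and the opening at its end, in the units of the state.
- env.get_obs(): the state, without advancing time (a new reading comes with each control period).
- env.grab_frame(name): name is "scene" or "top"; returns a dict with "img" (384x512x3 uint8, red, green, blue), "range_z" (384x512 float32, m along the optical axis (not along the pixel's ray), 0 where there is no reading), "K" (3x3 intrinsics, pixels), "R" (3x3) and "t" (3): a world point X has camera coordinates R X + t. Camera axes: x right, y down, z forward; pixel columns grow to the right and rows downward; lengths in m; the calibration is good to about 2 mm. A picture is of the moment at which its call begins.
- env.close_job(): hands the job in, once; it reports no verdict.
Trained networks look in the newest picture that a camera, given by its name, has taken for a name from the list of things; names that differ only in an ending like _2 or _b are one class to them, and where a whole thing is asked for, a point or a joint stands for the part that bears it (a point fixed in the world has none). Each returns a list of dicts, best first, with "conf" (0 to 1); they miss things now and then, are a little off and sometimes report something else, mostly with a low value. They report only what shows in the picture. A call takes as long as a camera call.
- env.look_for(camera, target): "point" ([x, y, z] in m, in the coordinates of the camera as it stood for that picture, good to about 4 mm: the middle of the surface that is visible of it).
- env.tip_of(camera, target): "point" ([x, y, z] in m, in the coordinates of the camera as it stood for that picture, good to about 4 mm: a listed point, or the origin of a listed thing).
The state is a dict: "clock": time; "joint_pos": joint angles; "dq": joint speeds; "effort": joint torques, N m; "ee_pos": TCP position; "orientation": TCP orientation; "contact_force": force on the tool from outside, world axes, zero at the start; "torque": the same for the moment, N m; "width": opening from 0.0 (shut) to 1.0 (fully open).
Only numpy, scipy, OpenCV 4.12 (cv2) and the standard library are available. Lean on these libraries where they do the work, as an engineer would, in place of code of your own. Each camera call takes 0.05 s, during which the arm holds its last target.

## Working session

There is one attempt and no reset: what is moved stays moved. The work goes in short steps, Python scripts to look and compute and a tool call to move; the robot and the scene stay as the last step left them, time stands still between calls to the robot, and variables do not carry over. Pictures are saved under pics/ and viewed, and the job is handed in when it is done.

Besides the shell and the picture viewer there is one more tool, called after ">>>" by a JSON object that holds its "api" and its "payload". step_arm: Moves the arm, as the interface text tells. Its arguments: {"type":"object","properties":{"plan":{"type":"array","items":{"type":"number"}},"force":{"type":"number"}},"required":["plan"]}

```bash
ls; mkdir -p pics; cat > h.py <<'E'
import numpy as np, cv2
from workcell import env
def grab(n,fn=None):
    f=env.grab_frame(n)
    if fn: cv2.imwrite('pics/'+fn,f['img'][:,:,::-1])
    return f
def w(f,p): return f['R'].T@(np.array(p)-f['t'])
def px(f,X):
    c=f['R']@np.array(X)+f['t']; u=f['K']@c; return u[:2]/u[2]
def cloud(f):
    z=f['range_z'];v,u=np.mgrid[:z.shape[0],:z.shape[1]]
    K=f['K'];P=np.stack([(u-K[0,2])/K[0,0]*z,(v-K[1,2])/K[1,1]*z,z],-1)
    return (P-f['t'])@f['R']
E
python3 - <<'E'
from h import *
o=env.get_obs();print(o)
for c in ['top','scene']:
    f=grab(c,c+'0.png')
    print(c,f['R'],f['t'],f['K'])
    for t in ['cover_grip','cover_pin_end','cover_plain_end','tank_mouth','tank_pin_end','tank_plain_end','tank','screw_cap','clip_pin','clip_plain','buffer_bottle','tip_box','tube_rack','stain_tray','pipette_a']:
        for d in env.tip_of(c,t)[:2]: 
            X=w(f,d['point']);print(t,round(d['conf'],2),X.round(4),px(f,X).round())
print(env.get_obs()['clock'])
E
```

```text
pics
{'clock': 0.0, 'joint_pos': array([-1.14702812,  0.46836243, -0.01159026,  1.60363392,  0.00600496,
        1.07139032, -0.05629316]), 'dq': array([ 0.00106196,  0.00127671, -0.00080498,  0.00073486, -0.00063008,
        0.00058984, -0.00110448]), 'effort': array([ 4.31303570e-04, -5.20582831e+01, -1.19782731e-02, -2.43739933e+01,
       -5.65485517e-02,  1.74869114e-02,  1.62068245e-04]), 'ee_pos': array([0.29229376, 0.57987103, 0.19164568]), 'orientation': array([ 2.31303170e-01,  9.72881323e-01, -8.69006451e-04, -1.38063392e-04]), 'contact_force': array([ 0.82528255, -0.20389048,  0.16610992]), 'torque': array([ 0.02538713, -0.00759054,  0.0544227 ]), 'width': 1.0023302519865862}
top [[ 1.66775572e-02 -9.99855807e-01  3.19745901e-03]
 [-9.80194879e-01 -1.69805825e-02 -1.97306005e-01]
 [ 1.97331850e-01  1.56449249e-04 -9.80336736e-01]] [0.01364579 0.58914344 1.00748616] [[405.62471078   0.         251.71298064]
 [  0.         405.62471078 190.55740532]
 [  0.           0.           1.        ]]
cover_grip 0.82 [0.4621 0.1503 0.0575] [202. 238.]
cover_pin_end 0.64 [ 0.5474  0.1977 -0.0055] [188. 209.]
cover_pin_end 0.61 [0.4301 0.2394 0.0279] [168. 251.]
cover_plain_end 0.6 [0.4994 0.0757 0.0238] [232. 226.]
tank_mouth 0.69 [ 0.537  -0.1865  0.0699] [333. 211.]
tank_mouth 0.35 [ 6.758e-01 -4.035e-01  2.000e-04] [404. 167.]
tank_pin_end 0.62 [ 0.4995 -0.1043  0.0685] [301. 225.]
tank_plain_end 0.67 [ 0.5759 -0.266   0.0698] [363. 196.]
tank 0.91 [ 5.350e-01 -1.849e-01 -5.000e-04] [327. 215.]
tank 0.62 [ 0.5744 -0.2691  0.0704] [365. 197.]
screw_cap 0.71 [ 0.5468  0.1972 -0.006 ] [189. 209.]Traceback (most recent call last):
  File "<stdin>", line 7, in <module>
ValueError: it knows: buffer_bottle, cover_grip, cover_pin_end, cover_plain_end, pipette, screw_cap, stain_tray, tank, tank_mouth, tank_pin_end, tank_plain_end, tip_box, tube_rack
```

```bash
python3 - <<'E'
from h import *
f=grab('scene','scene0.png')
for t in ['cover_grip','cover_pin_end','cover_plain_end','tank_mouth','tank_pin_end','tank_plain_end','tank','screw_cap','buffer_bottle','tip_box','tube_rack','stain_tray','pipette']:
        for d in env.tip_of('scene',t)[:2]: 
            X=w(f,d['point']);print(t,round(d['conf'],2),X.round(4),px(f,X).round())
print(env.get_obs()['clock'])
E
```

```text
cover_grip 0.57 [0.467  0.1557 0.0489] [316. 184.]
cover_pin_end 0.77 [0.4316 0.2334 0.0243] [346. 189.]
cover_plain_end 0.58 [0.5018 0.0798 0.0251] [285. 195.]
cover_plain_end 0.54 [ 0.5382 -0.1817  0.0677] [184. 174.]
tank_mouth 0.72 [ 0.5356 -0.1842  0.0671] [184. 174.]
tank_pin_end 0.84 [ 0.503  -0.1016  0.065 ] [218. 172.]
tank_plain_end 0.73 [ 0.5721 -0.2617  0.0681] [150. 177.]
screw_cap 0.7 [ 0.5485  0.1966 -0.0046] [326. 222.]
buffer_bottle 0.93 [ 0.7537 -0.1962 -0.0039] [148. 249.]
tip_box 0.79 [ 0.6774 -0.3971 -0.0016] [ 87. 214.]
tube_rack 0.65 [ 0.7837  0.0323 -0.0027] [239. 277.]
stain_tray 0.63 [0.6673 0.4118 0.0023] [415. 270.]
1.15
```

View pics/top0.png

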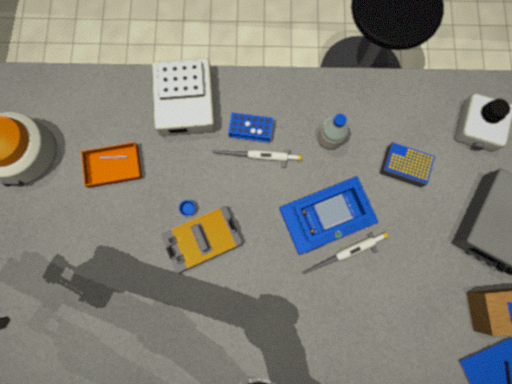

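View pics/scene0.png

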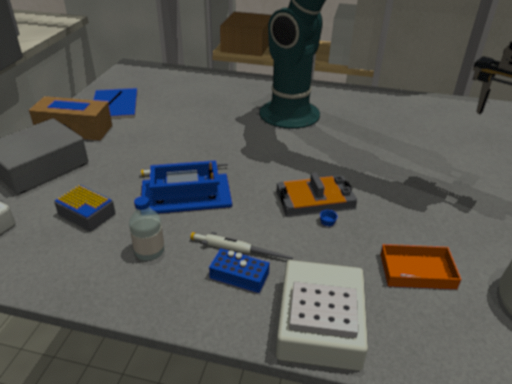

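The top view shows the cover (amber pane in a grey frame) at about (202,238), with its towers at the lower left. The blue tank is at (330,213), the cap at (188,208) and the near pipette at (345,253). I'll refine the poses from depth next.

```bash
python3 - <<'E'
from h import *
def rect(P):
    r=cv2.minAreaRect(P[:,:2].astype(np.float32)*1000); return r
for c in ['top','scene']:
    f=grab(c); C=cloud(f); ok=f['range_z']>0
    b=C[ok&(abs(C[...,0]-.55)<.25)&(abs(C[...,1])<.4)]; 
    g=b[abs(b[:,2])<.012]; A=np.c_[g[:,:2],np.ones(len(g))];print(c,'bench plane',np.linalg.lstsq(A,g[:,2],rcond=None)[0])
    # tank
    m=ok&(np.hypot(C[...,0]-.537,C[...,1]+.185)<.13)&(C[...,2]>.045)&(C[...,2]<.1)
    P=C[m];h,e=np.histogram(P[:,2],np.arange(.045,.1,.002));print('tank h',dict(zip(e.round(3),h)))
    m=ok&(np.hypot(C[...,0]-.464,C[...,1]-.153)<.12)&(C[...,2]>.008)
    P=C[m];h,e=np.histogram(P[:,2],np.arange(.008,.08,.002));print('cover h',dict(zip(e.round(3),h)))
    top=P[P[:,2]>.058];print('rib',len(top),rect(top),top[:,:2].mean(0),top[:,2].mean())
    al=P[(P[:,2]>.02)&(P[:,2]<.055)];print('frame',rect(al),al.mean(0))
E
```

```text
top bench plane [ 3.22011437e-04 -6.01329337e-04  7.85467321e-05]
tank h {np.float64(0.045): np.int64(174), np.float64(0.047): np.int64(318), np.float64(0.049): np.int64(210), np.float64(0.051): np.int64(54), np.float64(0.053): np.int64(31), np.float64(0.055): np.int64(35), np.float64(0.057): np.int64(36), np.float64(0.059): np.int64(24), np.float64(0.061): np.int64(19), np.float64(0.063): np.int64(12), np.float64(0.065): np.int64(22), np.float64(0.067): np.int64(27), np.float64(0.069): np.int64(50), np.float64(0.071): np.int64(210), np.float64(0.073): np.int64(372), np.float64(0.075): np.int64(256), np.float64(0.077): np.int64(54), np.float64(0.079): np.int64(5), np.float64(0.081): np.int64(2), np.float64(0.083): np.int64(4), np.float64(0.085): np.int64(2), np.float64(0.087): np.int64(0), np.float64(0.089): np.int64(0), np.float64(0.091): np.int64(0), np.float64(0.093): np.int64(0), np.float64(0.095): np.int64(0), np.float64(0.097): np.int64(0)}
cover h {np.float64(0.008): np.int64(20), np.float64(0.01): np.int64(13), np.float64(0.012): np.int64(7), np.float64(0.014): np.int64(14), 
[... 3007 characters left out ...]
): np.int64(5), np.float64(0.054): np.int64(11), np.float64(0.056): np.int64(8), np.float64(0.058): np.int64(11), np.float64(0.06): np.int64(13), np.float64(0.062): np.int64(35), np.float64(0.064): np.int64(52), np.float64(0.066): np.int64(22), np.float64(0.068): np.int64(1), np.float64(0.07): np.int64(0), np.float64(0.072): np.int64(0), np.float64(0.074): np.int64(0), np.float64(0.076): np.int64(0)}
rib 134 ((467.0975036621094, 156.88534545898438), (72.16520690917969, 18.282718658447266), 24.84760856628418) [0.47086489 0.15788614] 0.06401013612583244
frame ((490.96612548828125, 168.22531127929688), (173.243896484375, 190.1374053955078), 24.815336227416992) [0.47816943 0.15908077 0.03086794]
```

```bash
cat >> h.py <<'E'
from scipy.optimize import minimize
def fitrect(P,c0,yaw0,sx,sy):
    # known-size outer rectangle: minimise area outside; soft: points outside penalised, edges attracted (max containment midrange)
    best=None
    def ext(yaw):
        R=np.array([[np.cos(yaw),np.sin(yaw)],[-np.sin(yaw),np.cos(yaw)]])
        q=(P[:,:2]-c0)@R.T; lo=np.percentile(q,1,axis=0);hi=np.percentile(q,99,axis=0); return R,lo,hi
    ys=yaw0+np.radians(np.arange(-6,6.01,.25))
    v=np.array([np.sum(ext(y)[2]-ext(y)[1]) for y in ys])
    k=np.polyfit(ys-yaw0,v,2); y=yaw0-k[1]/2/k[0]
    R,lo,hi=ext(y); return c0+R.T@((lo+hi)/2),np.degrees(y),hi-lo
E
python3 - <<'E'
from h import *
yaw=np.radians(25.)
for c in ['top','scene']:
  for k in range(2):
    f=grab(c); C=cloud(f); ok=f['range_z']>0
    m=ok&(np.hypot(C[...,0]-.537,C[...,1]+.185)<.12)&(C[...,2]>.067)&(C[...,2]<.080)
    print(c,'tank',fitrect(C[m],np.array([.537,-.185]),yaw,.1,.176), np.median(C[m][:,2]))
    m=ok&(np.hypot(C[...,0]-.464,C[...,1]-.153)<.12)&(C[...,2]>.0225)&(C[...,2]<.037)&(np.hypot(C[...,0]-.548,C[...,1]-.197)>.035)
    print('cover',fitrect(C[m],np.array([.464,.155]),yaw,.1,.176))
    m=ok&(np.hypot(C[...,0]-.464,C[...,1]-.153)<.05)&(C[...,2]>.056)
    print('rib',fitrect(C[m],np.array([.464,.155]),yaw,.1,.176))
    im=cv2.resize(f['img'][140:290,140:400] if c=='top' else f['img'][130:250,120:380],None,fx=3,fy=3,interpolation=cv2.INTER_CUBIC);cv2.imwrite(f'pics/{c}z.png',im[:,:,::-1])
E
```

```text
top tank (array([ 0.53610222, -0.18427556]), np.float64(22.95608214874855), array([0.09942655, 0.17511898])) 0.07417783841578883
cover (array([0.46400393, 0.15529912]), np.float64(25.25012364789971), array([0.11062412, 0.18370611]))
rib (array([0.46373683, 0.15527698]), np.float64(25.041038878704814), array([0.06755613, 0.0179014 ]))
top tank (array([ 0.53610461, -0.1843967 ]), np.float64(22.915666878241385), array([0.0992345 , 0.17517262])) 0.07422879725318808
cover (array([0.4639018 , 0.15546212]), np.float64(25.159160269994562), array([0.11061608, 0.18370435]))
rib (array([0.46384745, 0.15521419]), np.float64(25.045701488395018), array([0.06755576, 0.01776395]))
scene tank (array([ 0.53771084, -0.18265963]), np.float64(23.15665467638247), array([0.10436319, 0.17374874])) 0.07203652417877013
cover (array([0.4668249 , 0.15661468]), np.float64(25.367958851580404), array([0.11352978, 0.18554419]))
rib (array([0.46833557, 0.15762214]), np.float64(25.575778299605975), array([0.06793767, 0.01790902]))
scene tank (array([ 0.53771849, -0.1827043 ]), np.float64(22.791398098548374), array([0.10388066, 0.17396409])) 0.07207036602911979
cover (array([0.46710828, 0.15663048]), np.float64(25.176703835850812), array([0.11398736, 0.18542252]))
rib (array([0.46756668, 0.15724727]), np.float64(25.470958066737715), array([0.06806321, 0.018746  ]))
```

View pics/topz.png

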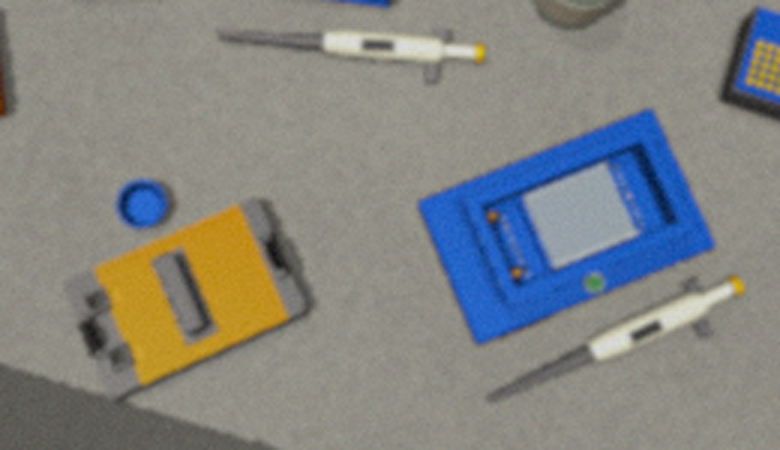

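View pics/scenez.png

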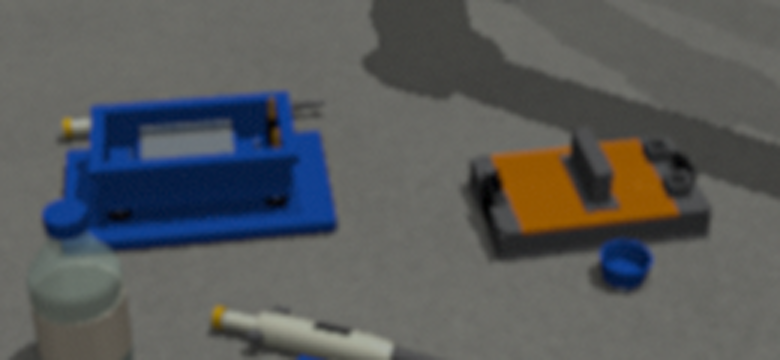

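The depth fits agree with the networks and the given sizes. Averaged, the cover is at (0.4655, 0.156) with yaw 25.2°, and the tank at (0.537, -0.1835) with yaw 23°, rim at about 0.073. The two cameras differ by about 3 mm.

```bash
cat >> h.py <<'E'
from scipy.spatial.transform import Rotation as Ro
def delta(p,yaw_y,base=None):
    """tool shift mm and rotvec to reach TCP p, tool down, with tool y at azimuth yaw_y deg"""
    o=env.get_obs(); R=Ro.from_quat(o['orientation'])
    a=np.radians(yaw_y); y=np.array([np.cos(a),np.sin(a),0]); z=np.array([0,0,-1.]); x=np.cross(y,z)
    T=Ro.from_matrix(np.c_[x,y,z])
    print('shift',(R.inv().apply(np.array(p)-o['ee_pos'])*1000).round(1),'rot',(R.inv()*T).as_rotvec().round(4),'|',o['clock'],o['ee_pos'].round(4),o['contact_force'].round(2),o['torque'].round(2),'w',round(o['width'],3))
E
python3 - <<'E'
from h import *
delta([.4655,.156,.19],-64.8)
E
```

```text
shift [-345.5 -301.2    2.6] rot [ 1.000e-04 -0.000e+00  2.235e+00] | 1.45 [0.2925 0.5805 0.1926] [-0.07  0.41 -0.17] [-0.03  0.02 -0.04] w 0.999
```

>>> {"api": "step_arm", "payload": {"plan": [-30, -26, 0, 0, 0, 0.14, 0, -65, -57, 0, 0, 0, 0.28, 0, -100, -87, 0, 0, 0, 0.42, 0, -135, -118, 0, 0, 0, 0.56, 0, -170, -148, 0, 0, 0, 0.7, 0, -205, -179, 0, 0, 0, 0.84, 0, -240, -209, 0, 0, 0, 0.98, 0, -275, -240, 0, 0, 0, 1.12, 0, -310, -270, 0, 0, 0, 1.26, 0, -345, -301, 0, 0, 0, 1.4, 0]}}

```text
clock: 2.45
ee_pos: [0.4657, 0.1548, 0.193]
orientation: [0.805, 0.593, 0.001, -0.0]
contact_force: [0.5, 0.1, -0.8]
width: 1.0
```

```bash
python3 - <<'E'
from h import *
delta([.4655,.156,.12],-64.8)
E
```

```text
shift [ 1.  -0.6 73. ] rot [ 1.000e-04 -1.300e-03  8.295e-01] | 2.45 [0.4657 0.1548 0.193 ] [ 0.48  0.15 -0.79] [0.05 0.03 0.03] w 1.0
```

>>> {"api": "step_arm", "payload": {"plan": [0, 0, 5, 0, 0, 0.14, 0, 0, 0, 15, 0, 0, 0.28, 0, 0, 0, 25, 0, 0, 0.42, 0, 0, 0, 35, 0, 0, 0.56, 0, 0, 0, 45, 0, 0, 0.7, 0, 0, 0, 58, 0, 0, 0.83, 0, 0, 0, 68, 0, 0, 0.83, 0, 0, 0, 73, 0, 0, 0.83, 0, 0, 0, 73, 0, 0, 0.83, 0, 0, 0, 73, 0, 0, 0.83, 0]}}

```text
clock: 3.45
ee_pos: [0.4655, 0.1564, 0.1199]
orientation: [0.975, 0.221, 0.0, -0.0]
contact_force: [0.5, 0.9, 0.4]
width: 1.0
```

```bash
python3 - <<'E'
from h import *
delta([.4655,.156,.036],-64.8)
for c in ['top','scene']:
    f=grab(c)
    a=f['img'][140:290,140:300] if c=='top' else f['img'][90:250,200:420]
    cv2.imwrite(f'pics/{c}2.png',cv2.resize(a,None,fx=3,fy=3,interpolation=cv2.INTER_CUBIC)[:,:,::-1])
E
```

```text
shift [-0.2  0.4 83.9] rot [-0.0001 -0.0006  0.0061] | 3.45 [0.4655 0.1564 0.1199] [0.54 0.87 0.4 ] [-0.04  0.11 -0.02] w 1.0
```

View pics/scene2.png

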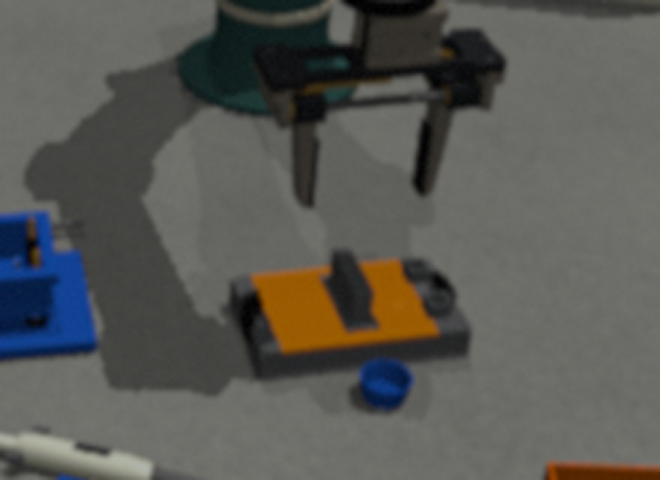

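View pics/top2.png

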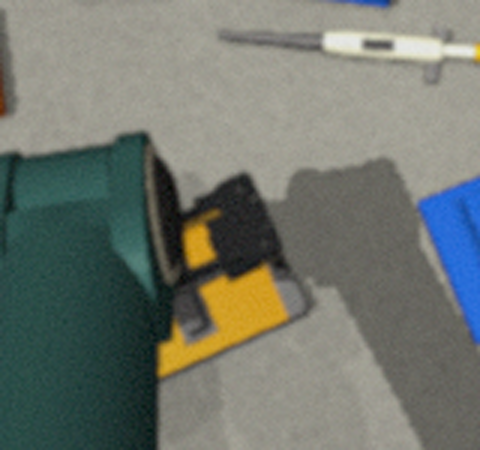

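The scene view shows the fingers straddling the rib at (350,290) in the crop, with the towers to the right. I'll narrow the jaws to clear the clips and towers, then descend.

>>> {"api": "step_arm", "payload": {"plan": [0, 0, 0, 0, 0, 0.006, 120, 0, 0, 0, 0, 0, 0.006, 120, 0, 0, 0, 0, 0, 0.006, 120, 0, 0, 15, 0, 0, 0.006, 120, 0, 0, 30, 0, 0, 0.006, 120, 0, 0, 45, 0, 0, 0.006, 120, 0, 0, 58, 0, 0, 0.006, 120, 0, 0, 70, 0, 0, 0.006, 120, 0, 0, 79, 0, 0, 0.006, 120, 0, 0, 83, 0, 0, 0.006, 120]}}

```text
clock: 4.55
ee_pos: [0.4648, 0.1562, 0.0357]
orientation: [0.976, 0.218, -0.001, 0.0]
contact_force: [0.3, 0.4, -0.6]
width: 0.53
```

```bash
python3 - <<'E'
from h import *
delta([.4655,.156,.036],-64.8)
for c in ['scene']:
    f=grab(c)
    a=f['img'][90:250,200:420]
    cv2.imwrite(f'pics/{c}3.png',cv2.resize(a,None,fx=3,fy=3,interpolation=cv2.INTER_CUBIC)[:,:,::-1])
E
```

```text
shift [ 0.5  0.4 -0.3] rot [ 0.0002  0.0011 -0.0011] | 4.55 [0.4648 0.1562 0.0357] [ 0.33  0.38 -0.63] [-0.02  0.23 -0.02] w 0.53
```

View pics/scene3.png

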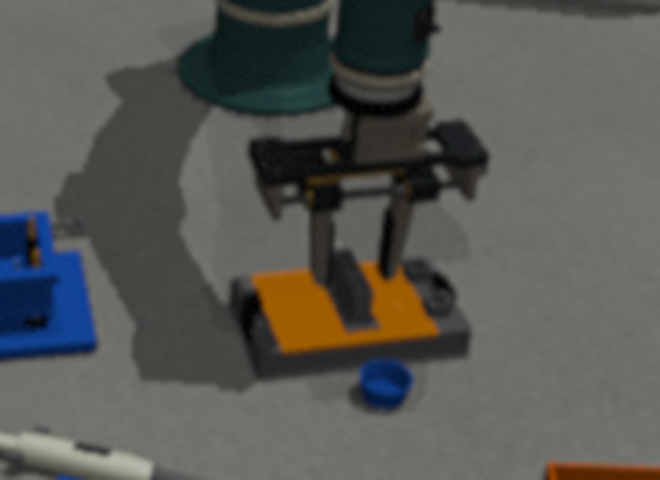

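```bash
python3 - <<'E'
from h import *
f=grab('scene'); C=cloud(f)
o=env.get_obs();print(px(f,o['ee_pos']), px(f,o['ee_pos']+[0,0,.019]))
print([( (200+np.array([320,390])/3), 90+278/3)])
yaw=np.radians(25.2);R=np.array([[np.cos(yaw),np.sin(yaw)],[-np.sin(yaw),np.cos(yaw)]])
c=o['ee_pos'][:2]
q=(C[...,:2]-c)@R.T
for nm,u0,u1 in [('fing L',303,313),('fing R',326,337)]:
    for v in range(166,188,2):
        for u in range(u0,u1,3):
            print((u,v),q[v,u].round(3),C[v,u,2].round(3),end=' ')
        print()
E
```

```text
[315.83461046 187.90134076] [316.53193026 182.08018951]
[(array([306.66666667, 330.        ]), 182.66666666666669)]
(303, 166) [-0.007 -0.039] 0.106 (306, 166) [ 0.009 -0.036] 0.116 (309, 166) [ 0.013 -0.03 ] 0.118 (312, 166) [-0.154  0.04 ] -0.001 
(303, 168) [-0.003 -0.04 ] 0.102 (306, 168) [ 0.013 -0.038] 0.113 (309, 168) [ 0.014 -0.03 ] 0.113 (312, 168) [-0.145  0.038] -0.003 
(303, 170) [-0.007 -0.038] 0.093 (306, 170) [ 0.013 -0.037] 0.107 (309, 170) [ 0.008 -0.027] 0.102 (312, 170) [-0.133  0.034] -0.001 
(303, 172) [-0.005 -0.038] 0.089 (306, 172) [ 0.012 -0.036] 0.1 (309, 172) [ 0.011 -0.028] 0.098 (312, 172) [-0.12  0.03] 0.001 
(303, 174) [-0.003 -0.038] 0.084 (306, 174) [ 0.007 -0.034] 0.09 (309, 174) [ 0.01  -0.027] 0.091 (312, 174) [-0.025 -0.006] 0.064 
(303, 176) [-0.004 -0.037] 0.076 (306, 176) [ 0.011 -0.035] 0.087 (309, 176) [ 0.013 -0.027] 0.087 (312, 176) [-0.016 -0.008] 0.064 
(303, 178) [-0.008 -0.035] 0.067 (306, 178) [ 0.011 -0.034] 0.08 (309, 178) [ 0.007 -0.025] 0.076 (312, 178) [-0.014 -0.008] 0.059 
(303, 180) [-0.007 -0.035] 0.061 (306, 180) [ 0.01  -0.0
[... 1188 characters left out ...]
 0.036] 0.077 (335, 176) [-0.032  0.063] 0.044 
(326, 178) [-0.005  0.027] 0.061 (329, 178) [0.014 0.027] 0.074 (332, 178) [0.006 0.039] 0.067 (335, 178) [-0.026  0.062] 0.042 
(326, 180) [-0.003  0.027] 0.056 (329, 180) [0.012 0.029] 0.067 (332, 180) [0.009 0.038] 0.063 (335, 180) [-0.021  0.06 ] 0.039 
(326, 182) [-0.03   0.039] 0.029 (329, 182) [0.009 0.031] 0.058 (332, 182) [-0.027  0.055] 0.029 (335, 182) [-0.023  0.062] 0.031 
(326, 184) [-0.018  0.035] 0.031 (329, 184) [-0.021  0.044] 0.028 (332, 184) [-0.018  0.052] 0.029 (335, 184) [-0.018  0.06 ] 0.028 
(326, 186) [-0.01   0.032] 0.031 (329, 186) [-0.012  0.041] 0.028 (332, 186) [-0.008  0.048] 0.03 (335, 186) [-0.008  0.057] 0.029
```

```bash
python3 - <<'E'
from h import *
f=grab('scene')
yaw=np.radians(25.2);ex=np.array([np.cos(yaw),np.sin(yaw),0]);ey=np.array([-np.sin(yaw),np.cos(yaw),0])
t=np.array([.4655,.1564,.12])
for dz in (0,.01,.02,.03):
  print('open',dz,px(f,t+ex*.011-ey*.05+[0,0,dz]).round(1),px(f,t+ex*.011+ey*.05+[0,0,dz]).round(1))
t=np.array([.4648,.1562,.0357])
for dz in (0,.01,.02,.03):
  print('half',dz,px(f,t+ex*.011-ey*.03+[0,0,dz]).round(1),px(f,t+ex*.011+ey*.03+[0,0,dz]).round(1))
E
```

```text
open 0 [301.2 165.8] [339.4 161.9]
open 0.01 [301.5 162.5] [339.9 158.6]
open 0.02 [301.9 159.1] [340.4 155.2]
open 0.03 [302.2 155.7] [340.9 151.9]
half 0 [306.1 191.7] [328.  189.2]
half 0.01 [306.4 188.6] [328.5 186.2]
half 0.02 [306.7 185.5] [328.9 183.1]
half 0.03 [307.1 182.4] [329.3 180. ]
```

```bash
python3 - <<'E'
from h import *
yaw=np.radians(25.2);R=np.array([[np.cos(yaw),np.sin(yaw)],[-np.sin(yaw),np.cos(yaw)]])
c=env.get_obs()['ee_pos'][:2]
f=grab('scene','scene4.png');C=cloud(f);q=(C[...,:2]-c)@R.T
for u in (308,331,296,354,320):
    print(u,[(v,*(q[v,u]*1000).round().astype(int),int(C[v,u,2]*1000)) for v in range(130,192,3)])
a=f['img'][125:205,265:375]
cv2.imwrite('pics/s4z.png',cv2.resize(a,None,fx=7,fy=7,interpolation=cv2.INTER_CUBIC)[:,:,::-1])
E
```

```text
308 [(130, np.int64(-365), np.int64(91), -3), (133, np.int64(-338), np.int64(83), 1), (136, np.int64(-16), np.int64(-30), 188), (139, np.int64(-13), np.int64(-31), 181), (142, np.int64(-19), np.int64(-28), 168), (145, np.int64(24), np.int64(-42), 187), (148, np.int64(24), np.int64(-42), 179), (151, np.int64(25), np.int64(-41), 170), (154, np.int64(32), np.int64(-43), 167), (157, np.int64(33), np.int64(-42), 159), (160, np.int64(14), np.int64(-35), 137), (163, np.int64(12), np.int64(-33), 127), (166, np.int64(10), np.int64(-32), 116), (169, np.int64(10), np.int64(-31), 107), (172, np.int64(9), np.int64(-30), 97), (175, np.int64(15), np.int64(-31), 92), (178, np.int64(11), np.int64(-29), 80), (181, np.int64(15), np.int64(-29), 73), (184, np.int64(11), np.int64(-27), 60), (187, np.int64(-20), np.int64(-15), 26), (190, np.int64(-4), np.int64(-20), 29)]
331 [(130, np.int64(34), np.int64(7), 229), (133, np.int64(20), np.int64(14), 212), (136, np.int64(24), np.int64(13), 206), (139, np.int64(24), np.int64(14), 198), (142, np.int64(21), np.int64(16), 188), (145, np.int64(21), np.int64(17), 1
[... 2461 characters left out ...]
.int64(-13), 199), (142, np.int64(22), np.int64(-12), 191), (145, np.int64(24), np.int64(-12), 184), (148, np.int64(17), np.int64(-9), 171), (151, np.int64(-231), np.int64(90), -2), (154, np.int64(28), np.int64(-11), 160), (157, np.int64(-197), np.int64(79), -1), (160, np.int64(-176), np.int64(72), 1), (163, np.int64(-168), np.int64(69), -3), (166, np.int64(-151), np.int64(64), -2), (169, np.int64(-138), np.int64(60), -4), (172, np.int64(-119), np.int64(53), 0), (175, np.int64(-107), np.int64(50), -2), (178, np.int64(-49), np.int64(28), 30), (181, np.int64(9), np.int64(6), 64), (184, np.int64(21), np.int64(2), 63), (187, np.int64(38), np.int64(-4), 68), (190, np.int64(39), np.int64(-3), 58)]
```

View pics/s4z.png

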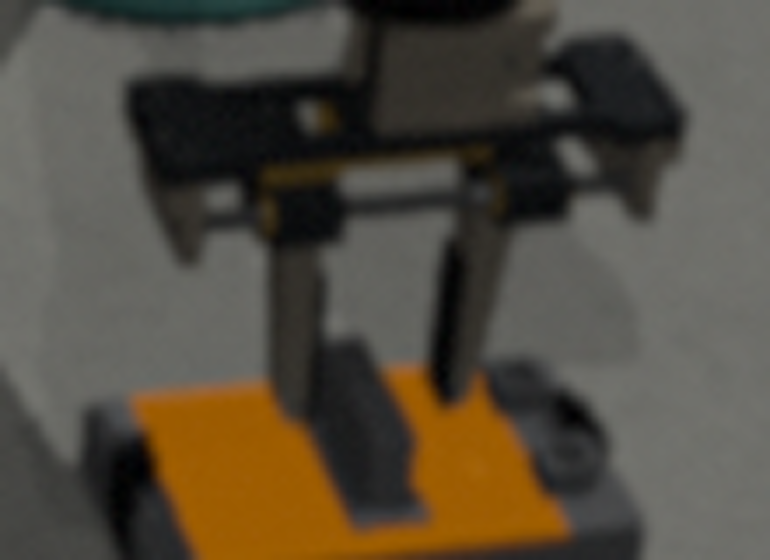

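In the image the fingertips and gripper body sit about 20 mm higher than the reported TCP implies. The tips are at z≈0.058 and the rib top is at 0.065. I'll check `tcp_to_grasp`, then lower in watched steps.

>>> {"api": "step_arm", "payload": {"plan": [0, 0, 1, 0, 0, 0, 120, 0, 0, 2, 0, 0, 0, 120, 0, 0, 3, 0, 0, 0, 120, 0, 0, 4, 0, 0, 0, 120, 0, 0, 4, 0, 0, 0, 120, 0, 0, 4, 0, 0, 0, 120, 0, 0, 4, 0, 0, 0, 120, 0, 0, 4, 0, 0, 0, 120, 0, 0, 4, 0, 0, 0, 120, 0, 0, 4, 0, 0, 0, 120]}}

```text
clock: 5.75
ee_pos: [0.4652, 0.1564, 0.0326]
orientation: [0.976, 0.218, 0.0, 0.0]
contact_force: [0.1, 0.5, -0.3]
width: 0.53
```

```bash
python3 - <<'E'
from h import *
print(env.tcp_to_grasp,[a for a in dir(env) if a[0]!='_'])
delta([.4655,.156,.036],-64.8)
E
```

```text
0.0187 ['IKError', 'close_job', 'get_obs', 'grab_frame', 'look_for', 'tcp_to_grasp', 'tip_of']
shift [ 0.1  0.5 -3.4] rot [ 0.     -0.0001 -0.0011] | 5.75 [0.4652 0.1564 0.0326] [ 0.08  0.51 -0.26] [-0.07  0.16  0.03] w 0.53
```

>>> {"api": "step_arm", "payload": {"plan": [0, 0, 0.5, 0, 0, 0, 120, 0, 0, 1, 0, 0, 0, 120, 0, 0, 1.5, 0, 0, 0, 120, 0, 0, 2, 0, 0, 0, 120, 0, 0, 2.5, 0, 0, 0, 120, 0, 0, 3, 0, 0, 0, 120, 0, 0, 3.5, 0, 0, 0, 120, 0, 0, 4, 0, 0, 0, 120, 0, 0, 4.5, 0, 0, 0, 120, 0, 0, 5, 0, 0, 0, 120]}}

```text
clock: 6.75
ee_pos: [0.4652, 0.1564, 0.0276]
orientation: [0.976, 0.218, 0.0, 0.0]
contact_force: [-0.4, -0.1, 0.4]
width: 0.526
```

```bash
python3 - <<'E'
from h import *
delta([.4655,.156,.036],-64.8)
f=grab('scene')
a=f['img'][125:205,265:375]
cv2.imwrite('pics/s5z.png',cv2.resize(a,None,fx=7,fy=7,interpolation=cv2.INTER_CUBIC)[:,:,::-1])
E
```

```text
shift [ 0.1  0.5 -8.4] rot [ 0.     -0.0001 -0.0011] | 6.75 [0.4652 0.1564 0.0276] [-0.43 -0.14  0.41] [-0.04  0.16  0.02] w 0.526
```

View pics/s5z.png

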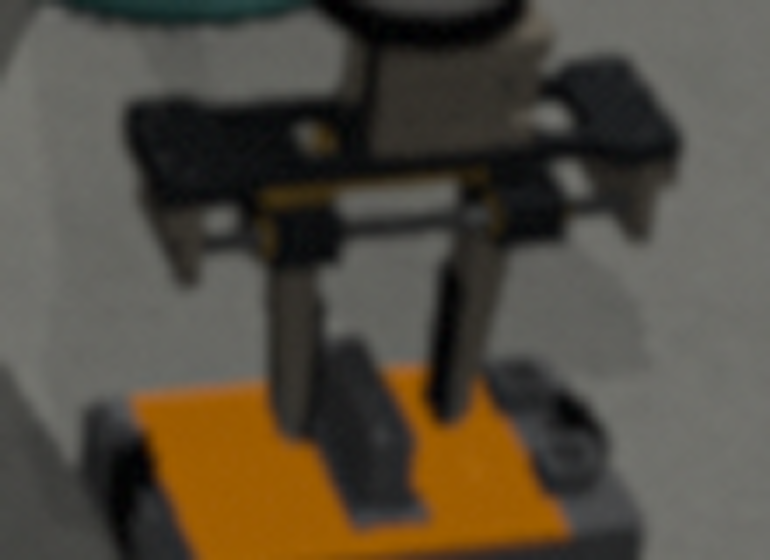

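Still no force at a reported 0.0276, below the pane top, so the tips really are about 20 mm higher than reported. I'll lower 12 mm more, slowly.

>>> {"api": "step_arm", "payload": {"plan": [0, 0, 1.5, 0, 0, 0, 120, 0, 0, 3, 0, 0, 0, 120, 0, 0, 4.5, 0, 0, 0, 120, 0, 0, 6, 0, 0, 0, 120, 0, 0, 7.5, 0, 0, 0, 120, 0, 0, 9, 0, 0, 0, 120, 0, 0, 10, 0, 0, 0, 120, 0, 0, 11, 0, 0, 0, 120, 0, 0, 11.5, 0, 0, 0, 120, 0, 0, 12, 0, 0, 0, 120]}}

```text
clock: 7.8
ee_pos: [0.4652, 0.1564, 0.0156]
orientation: [0.976, 0.218, 0.0, -0.0]
contact_force: [-0.1, -0.2, 0.2]
width: 0.527
```

```bash
python3 - <<'E'
from h import *
delta([.4655,.156,.036],-64.8)
yaw=np.radians(25.2);R=np.array([[np.cos(yaw),np.sin(yaw)],[-np.sin(yaw),np.cos(yaw)]])
c=env.get_obs()['ee_pos'][:2]
f=grab('scene');C=cloud(f);q=(C[...,:2]-c)@R.T
for u in (307,309,329,331):
    print(u,[(v,*(q[v,u]*1000).round().astype(int).tolist(),int(C[v,u,2]*1000)) for v in range(174,196,2)])
a=f['img'][125:205,265:375]
cv2.imwrite('pics/s6z.png',cv2.resize(a,None,fx=7,fy=7,interpolation=cv2.INTER_CUBIC)[:,:,::-1])
E
```

```text
shift [  0.1   0.5 -20.4] rot [ 0.     -0.0001 -0.0011] | 7.8 [0.4652 0.1564 0.0156] [-0.09 -0.19  0.19] [-0.    0.12  0.04] w 0.527
307 [(174, 13, -33, 94), (176, 13, -33, 88), (178, 10, -31, 79), (180, 13, -32, 75), (182, 10, -30, 66), (184, 9, -29, 59), (186, 11, -29, 54), (188, 11, -29, 47), (190, 9, -28, 39), (192, 6, -26, 31), (194, 10, -26, 26)]
309 [(174, 11, -27, 92), (176, 12, -27, 86), (178, 11, -26, 79), (180, 15, -27, 76), (182, 11, -25, 66), (184, 10, -24, 59), (186, 12, -24, 54), (188, 12, -24, 48), (190, -4, -17, 28), (192, 9, -21, 32), (194, 10, -21, 26)]
329 [(174, 9, 27, 84), (176, 9, 28, 77), (178, 13, 27, 74), (180, 9, 30, 64), (182, 8, 31, 57), (184, 10, 31, 52), (186, 12, 31, 47), (188, 10, 33, 38), (190, 5, 35, 28), (192, 15, 32, 29), (194, 24, 29, 30)]
331 [(174, 11, 32, 84), (176, 11, 33, 78), (178, 12, 33, 72), (180, 10, 35, 64), (182, 13, 34, 60), (184, 11, 36, 52), (186, 11, 37, 45), (188, -3, 44, 28), (190, 9, 39, 30), (192, 18, 36, 30), (194, 24, 34, 29)]
```

View pics/s6z.png

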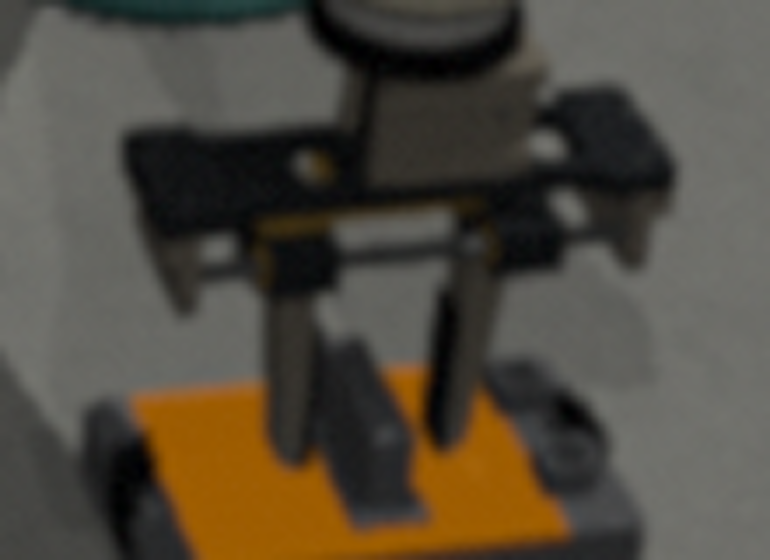

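Tips are now at about 0.039, and the fingers straddle the rib centrally with no contact. Closing.

>>> {"api": "step_arm", "payload": {"plan": [0, 0, 0, 0, 0, 0, 170, 0, 0, 0, 0, 0, 0, 255, 0, 0, 0, 0, 0, 0, 255, 0, 0, 0, 0, 0, 0, 255, 0, 0, 0, 0, 0, 0, 255, 0, 0, 0, 0, 0, 0, 255, 0, 0, 0, 0, 0, 0, 255, 0, 0, 0, 0, 0, 0, 255, 0, 0, 0, 0, 0, 0, 255, 0, 0, 0, 0, 0, 0, 255], "force": 40}}

```text
clock: 8.85
ee_pos: [0.4652, 0.1563, 0.0156]
orientation: [0.976, 0.218, 0.0, 0.0]
contact_force: [-0.2, -1.0, 0.4]
width: 0.196
```

```bash
python3 - <<'E'
from h import *
delta([.4655,.156,.13],-64.8)
E
```

```text
shift [ 1.000e-01  4.000e-01 -1.144e+02] rot [ 0.0001 -0.0001 -0.0012] | 8.85 [0.4652 0.1563 0.0156] [-0.25 -0.99  0.4 ] [-0.16  0.05 -0.  ] w 0.196
```

>>> {"api": "step_arm", "payload": {"plan": [0, 0, -3, 0, 0, 0, 255, 0, 0, -8, 0, 0, 0, 255, 0, 0, -18, 0, 0, 0, 255, 0, 0, -32, 0, 0, 0, 255, 0, 0, -48, 0, 0, 0, 255, 0, 0, -64, 0, 0, 0, 255, 0, 0, -80, 0, 0, 0, 255, 0, 0, -95, 0, 0, 0, 255, 0, 0, -105, 0, 0, 0, 255, 0, 0, -110, 0, 0, 0, 255]}}

```text
clock: 9.85
ee_pos: [0.4656, 0.1567, 0.1271]
orientation: [0.976, 0.218, 0.001, -0.0]
contact_force: [0.3, 0.6, -3.0]
width: 0.195
```

```bash
python3 - <<'E'
from h import *
delta([.537,-.1835,.125],-67)
f=grab('scene')
a=f['img'][60:220,230:400]
cv2.imwrite('pics/s7z.png',cv2.resize(a,None,fx=4,fy=4,interpolation=cv2.INTER_CUBIC)[:,:,::-1])
E
```

```text
shift [-79.9 338.3   1.8] rot [-0.0005 -0.0021  0.0374] | 9.85 [0.4656 0.1567 0.1271] [ 0.32  0.64 -3.04] [-0.04  0.1   0.03] w 0.195
```

View pics/s7z.png

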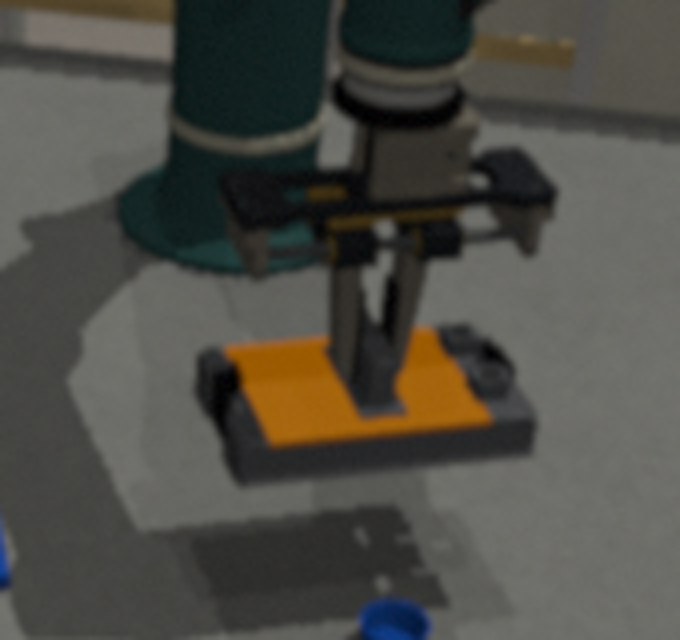

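The cover is held level with about 3 N of weight. Carrying it over the tank.

>>> {"api": "step_arm", "payload": {"plan": [-3, 13, 0, 0, 0, 0.004, 255, -10, 42, 0, 0, 0, 0.008, 255, -19, 82, 0, 0, 0, 0.012, 255, -30, 126, 0, 0, 0, 0.016, 255, -41, 172, 0, 0, 0, 0.02, 255, -52, 218, 0, 0, 0, 0.025, 255, -62, 260, 0, 0, 0, 0.03, 255, -70, 297, 0, 0, 0, 0.035, 255, -76, 324, 0, 0, 0, 0.038, 255, -80, 338, 0, 0, 0, 0.04, 255]}}

```text
clock: 10.9
ee_pos: [0.5352, -0.1878, 0.1249]
orientation: [0.981, 0.196, -0.001, 0.001]
contact_force: [-0.3, -0.3, -2.4]
width: 0.189
```

>>> {"api": "step_arm", "payload": {"plan": [0, 0, 0, 0, 0, 0, 255, 0, 0, 0, 0, 0, 0, 255, 0, 0, 0, 0, 0, 0, 255, 0, 0, 0, 0, 0, 0, 255, 0, 0, 0, 0, 0, 0, 255, 0, 0, 0, 0, 0, 0, 255, 0, 0, 0, 0, 0, 0, 255, 0, 0, 0, 0, 0, 0, 255, 0, 0, 0, 0, 0, 0, 255, 0, 0, 0, 0, 0, 0, 255]}}

```text
clock: 11.9
ee_pos: [0.5363, -0.1837, 0.1256]
orientation: [0.98, 0.198, 0.0, 0.0]
contact_force: [0.2, 0.5, -2.7]
width: 0.19
```

```bash
cat > fitc.py <<'E'
from h import *
# fit visible cover pane/frame in hand
o=env.get_obs();delta([.5367,-.1832,.127],-67.14)
foot=o['ee_pos'][2]-.0156
for c in ['scene','top']:
    f=grab(c);C=cloud(f);ok=f['range_z']>0
    cc=o['ee_pos'][:2]
    m=ok&(np.hypot(C[...,0]-cc[0],C[...,1]-cc[1])<.125)&(abs(C[...,2]-foot-.030)<.008)
    P=C[m];print(c,len(P))
    if len(P)>800:
        print(fitrect(P,cc,np.radians(23),0,0),np.median(P[:,2])-foot)
        A=np.c_[P[:,:2]-cc,np.ones(len(P))]
        z=P[:,2]
        for _ in range(4):
            k=np.linalg.lstsq(A,z,rcond=None)[0];r=z-A@k;s=abs(r)<.004;A,z=A[s],z[s]
        print('tilt deg',np.degrees(k[:2]))
    a=f['img'][90:250,110:300] if c=='scene' else f['img'][140:290,240:420]
    cv2.imwrite(f'pics/{c}_{o["clock"]:.2f}.png',cv2.resize(a,None,fx=4,fy=4,interpolation=cv2.INTER_CUBIC)[:,:,::-1])
    print(f'{c}_{o["clock"]:.2f}.png')
E
python3 fitc.py; cd pics; cp $(ls -t scene_*|head -1) sA.png; cp $(ls -t top_*|head -1) tA.png
```

```text
shift [ 0.5 -0.3 -1.4] rot [ 0.     -0.0001 -0.0004] | 11.9 [ 0.5363 -0.1837  0.1256] [ 0.17  0.47 -2.74] [-0.01  0.17 -0.01] w 0.19
scene 1633
(array([ 0.53778057, -0.18110683]), np.float64(22.439189542845103), array([0.11209739, 0.18447394])) 0.02882203024261204
tilt deg [-0.29312774  0.06383934]
scene_11.90.png
top 639
top_11.90.png
```

View pics/sA.png

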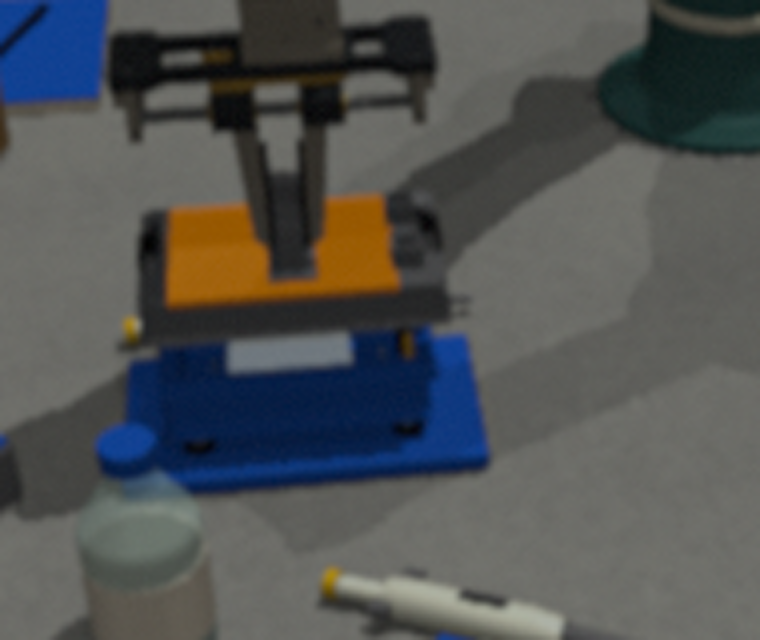

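View pics/tA.png

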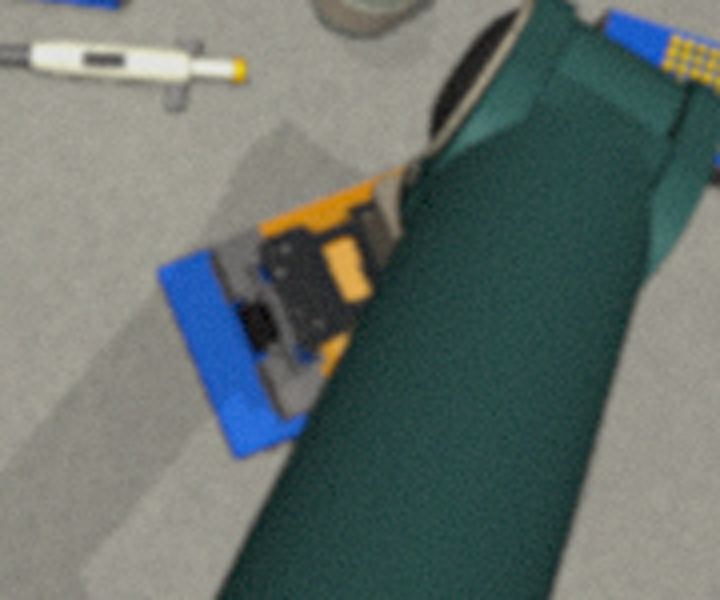

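The scene view shows the cover above the tank, with the towers (right, about 415,225) over the brass pin (405,343). I'll lower to just above the pins and compare the two in the same camera.

>>> {"api": "step_arm", "payload": {"plan": [0.5, -0.3, 2, 0, 0, 0, 255, 0.5, -0.3, 5, 0, 0, 0, 255, 0.5, -0.3, 8, 0, 0, 0, 255, 0.5, -0.3, 11, 0, 0, 0, 255, 0.5, -0.3, 14, 0, 0, 0, 255, 0.5, -0.3, 16, 0, 0, 0, 255, 0.5, -0.3, 18, 0, 0, 0, 255, 0.5, -0.3, 18, 0, 0, 0, 255, 0.5, -0.3, 18, 0, 0, 0, 255, 0.5, -0.3, 18, 0, 0, 0, 255]}}

```text
clock: 13.0
ee_pos: [0.5368, -0.1832, 0.1077]
orientation: [0.98, 0.198, 0.0, 0.0]
contact_force: [-0.5, 0.2, -1.9]
width: 0.193
```

```bash
cat > fit2.py <<'E'
from h import *
o=env.get_obs();delta([.5367,-.1832,.127],-67.14)
foot=o['ee_pos'][2]-.0156; cc=o['ee_pos'][:2]
yaw=np.radians(22.95);R=np.array([[np.cos(yaw),np.sin(yaw)],[-np.sin(yaw),np.cos(yaw)]])
Z={}
for c in ['scene','top']:
    f=grab(c); C=cloud(f); ok=f['range_z']>0
    q=(C[...,:2]-cc)@R.T
    h=C[...,2]-foot
    m=ok&(abs(h-.030)<.006)&(abs(q[...,0])<.07)&(abs(q[...,1])<.105)
    Q=q[m]
    # edges by strips: for strips in x, min/max y; for strips in y, min/max x
    def edges(ax,lo,hi):
        r=[]
        for s in np.arange(lo,hi,.006):
            S=Q[(Q[:,1-ax]>s)&(Q[:,1-ax]<s+.006)]
            if len(S)>8: r.append((round(s*1e3),round(S[:,ax].min()*1e3,1),round(S[:,ax].max()*1e3,1)))
        return r
    print(c,len(Q));print(' x strips: ymin,ymax',edges(1,-.056,.056));print(' y strips: xmin,xmax',edges(0,-.094,.094))
    P=C[m];A=np.c_[q[m],np.ones(len(Q))];z=P[:,2]
    for _ in range(4):
        k=np.linalg.lstsq(A,z,rcond=None)[0];r=z-A@k;s=abs(r)<.004;A,z=A[s],z[s]
    print('tilt deg',np.degrees(k[:2]).round(2),k[2]-foot)
    a=f['img'][90:250,110:300] if c=='scene' else f['img'][140:290,240:420]
    cv2.imwrite('pics/'+('sB' if c=='scene' else 'tB')+'.png',cv2.resize(a,None,fx=4,fy=4,interpolation=cv2.INTER_CUBIC)[:,:,::-1])
E
python3 fit2.py
```

```text
shift [ -0.1   0.  -19.3] rot [ 0.0002 -0.0003 -0.0002] | 13.0 [ 0.5368 -0.1832  0.1077] [-0.53  0.18 -1.92] [-0.04  0.09 -0.01] w 0.193
scene 1501
 x strips: ymin,ymax [(-56, np.float64(-92.0), np.float64(90.7)), (-50, np.float64(-92.1), np.float64(95.3)), (-44, np.float64(-91.6), np.float64(95.2)), (-38, np.float64(-91.7), np.float64(76.1)), (-32, np.float64(-91.5), np.float64(94.0)), (-26, np.float64(-78.9), np.float64(61.6)), (-20, np.float64(-90.4), np.float64(82.3)), (-14, np.float64(-85.4), np.float64(83.9)), (-8, np.float64(-85.2), np.float64(83.7)), (-2, np.float64(-80.1), np.float64(62.6)), (4, np.float64(-92.3), np.float64(90.2)), (10, np.float64(-92.4), np.float64(94.7)), (16, np.float64(-90.5), np.float64(94.4)), (22, np.float64(-90.4), np.float64(93.4)), (28, np.float64(-90.2), np.float64(95.0)), (34, np.float64(-92.5), np.float64(94.9)), (40, np.float64(-92.0), np.float64(91.4)), (46, np.float64(-92.6), np.float64(93.6)), (52, np.float64(-90.2), np.float64(95.3))]
 y strips: xmin,xmax [(-94, np.float64(-51.0), np.float64(57.2)), (-88, np.float64(-56.9), np.float64(59.0
[... 2173 characters left out ...]
.2), np.float64(54.7)), (2, np.float64(44.8), np.float64(54.9)), (8, np.float64(44.6), np.float64(54.7)), (14, np.float64(2.1), np.float64(55.1)), (20, np.float64(-7.1), np.float64(54.7)), (26, np.float64(-7.6), np.float64(55.0)), (32, np.float64(-3.3), np.float64(54.6)), (44, np.float64(-26.1), np.float64(55.2)), (50, np.float64(-29.7), np.float64(54.5)), (56, np.float64(-33.2), np.float64(55.2)), (62, np.float64(-39.4), np.float64(54.1)), (68, np.float64(-45.1), np.float64(55.0)), (74, np.float64(-48.6), np.float64(54.6)), (80, np.float64(-53.4), np.float64(55.0)), (86, np.float64(-56.9), np.float64(54.8)), (92, np.float64(-55.0), np.float64(51.4))]
tilt deg [0.05 0.03] 0.03048390175011699
```

View pics/sB.png

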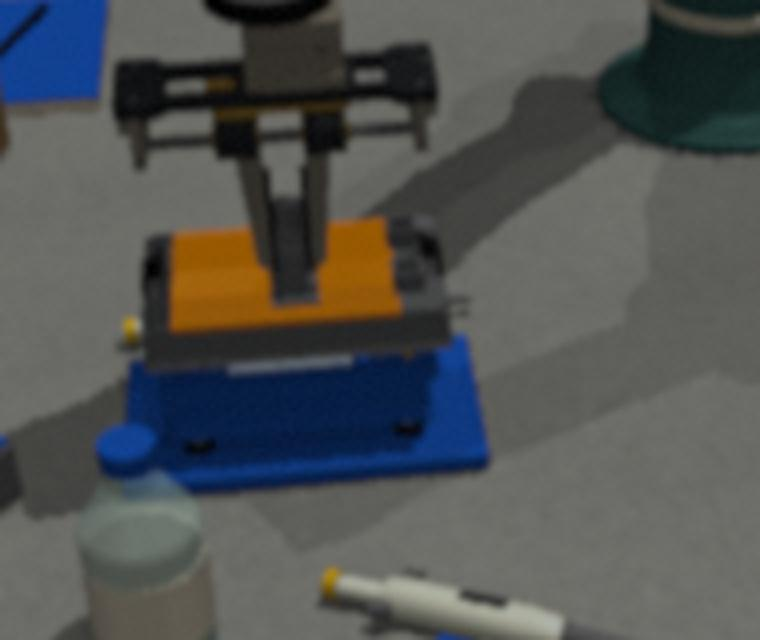

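View pics/tB.png

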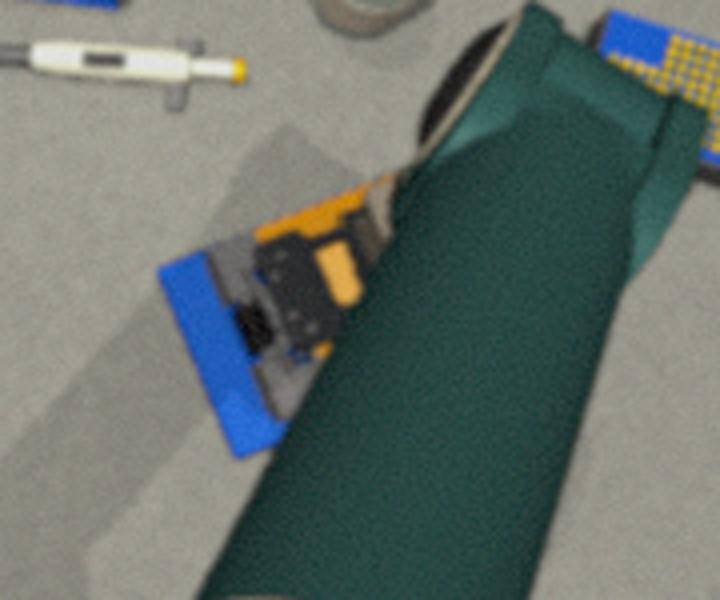

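In both cameras the cover matches the rim in x and yaw, and is level within 0.2°. It sits about 1.5 mm too far towards +y. I'll correct by 1.5 mm along tool +y and lower to just above the rim.

>>> {"api": "step_arm", "payload": {"plan": [0, 0.5, 0, 0, 0, 0, 255, 0, 1, 0, 0, 0, 0, 255, 0, 1.5, 1, 0, 0, 0, 255, 0, 1.5, 3, 0, 0, 0, 255, 0, 1.5, 6, 0, 0, 0, 255, 0, 1.5, 9, 0, 0, 0, 255, 0, 1.5, 12, 0, 0, 0, 255, 0, 1.5, 14, 0, 0, 0, 255, 0, 1.5, 15, 0, 0, 0, 255, 0, 1.5, 15, 0, 0, 0, 255]}}

```text
clock: 14.1
ee_pos: [0.5371, -0.1845, 0.0924]
orientation: [0.98, 0.198, -0.0, -0.0]
contact_force: [-0.6, 0.7, -2.6]
width: 0.192
```

```bash
python3 fit2.py | grep -v strips
```

```text
shift [  0.1  -1.4 -34.6] rot [-0.0001  0.0002 -0.0003] | 14.1 [ 0.5371 -0.1845  0.0924] [-0.56  0.69 -2.6 ] [-0.08  0.17 -0.01] w 0.192
scene 1499
tilt deg [-0.14  0.11] 0.02885924744501986
top 496
tilt deg [-0.54 -0.13] 0.030912503211637618
```

View pics/sB.png

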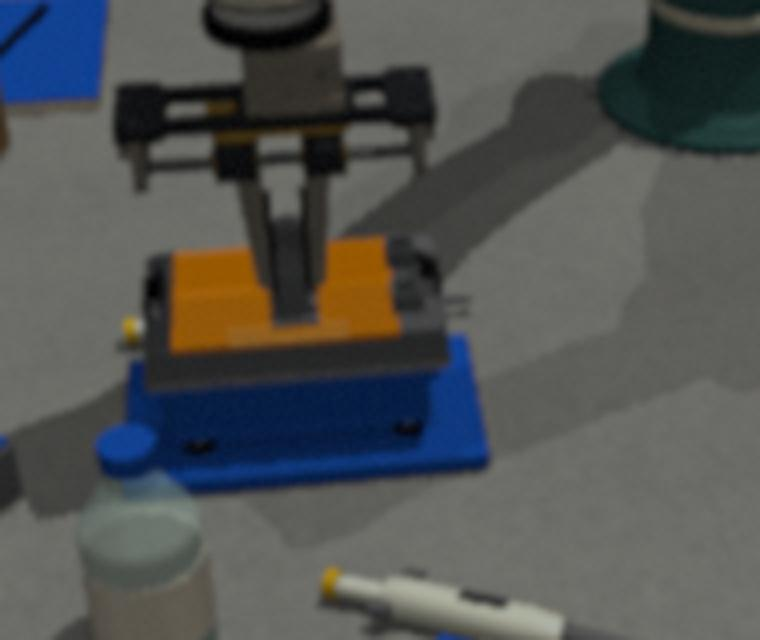

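>>> {"api": "step_arm", "payload": {"plan": [0, 0, 0.5, 0, 0, 0, 255, 0, 0, 1, 0, 0, 0, 255, 0, 0, 1.5, 0, 0, 0, 255, 0, 0, 2, 0, 0, 0, 255, 0, 0, 2.5, 0, 0, 0, 255, 0, 0, 3, 0, 0, 0, 255, 0, 0, 3.5, 0, 0, 0, 255, 0, 0, 4, 0, 0, 0, 255, 0, 0, 4.5, 0, 0, 0, 255, 0, 0, 5, 0, 0, 0, 255]}}

```text
clock: 15.2
ee_pos: [0.5372, -0.1845, 0.0876]
orientation: [0.98, 0.198, 0.0, 0.0]
contact_force: [-0.8, -0.7, -2.7]
width: 0.191
```

>>> {"api": "step_arm", "payload": {"plan": [0, 0, 0.5, 0, 0, 0, 255, 0, 0, 1, 0, 0, 0, 255, 0, 0, 1.5, 0, 0, 0, 255, 0, 0, 2, 0, 0, 0, 255, 0, 0, 2.5, 0, 0, 0, 255, 0, 0, 3, 0, 0, 0, 255, 0, 0, 3.5, 0, 0, 0, 255, 0, 0, 4, 0, 0, 0, 255, 0, 0, 4, 0, 0, 0, 255, 0, 0, 4, 0, 0, 0, 255]}}

```text
clock: 16.2
ee_pos: [0.5374, -0.1847, 0.0837]
orientation: [0.98, 0.198, 0.0, 0.0]
contact_force: [0.8, -0.8, -2.8]
width: 0.191
```

```bash
python3 -c "
from h import *
for i in range(2): delta([.5371,-.1845,.063],-67.14)"
```

```text
shift [-0.2 -0.3 20.7] rot [ 0.0004 -0.0002 -0.0003] | 16.2 [ 0.5374 -0.1847  0.0837] [ 0.78 -0.83 -2.79] [-0.2  -0.02 -0.02] w 0.191
shift [-0.2 -0.3 20.7] rot [ 0.0004 -0.0002 -0.0003] | 16.2 [ 0.5374 -0.1847  0.0837] [ 0.78 -0.83 -2.79] [-0.2  -0.02 -0.02] w 0.191
```

>>> {"api": "step_arm", "payload": {"plan": [0, 0, 0.5, 0, 0, 0, 255, 0, 0, 1, 0, 0, 0, 255, 0, 0, 1.5, 0, 0, 0, 255, 0, 0, 2, 0, 0, 0, 255, 0, 0, 2.5, 0, 0, 0, 255, 0, 0, 3, 0, 0, 0, 255, 0, 0, 3, 0, 0, 0, 255, 0, 0, 3, 0, 0, 0, 255, 0, 0, 3, 0, 0, 0, 255, 0, 0, 3, 0, 0, 0, 255]}}

```text
clock: 17.2
ee_pos: [0.5374, -0.1845, 0.0806]
orientation: [0.98, 0.198, 0.0, 0.0]
contact_force: [0.7, 0.2, 0.6]
width: 0.193
```

>>> {"api": "step_arm", "payload": {"plan": [0, 0, 0.5, 0, 0, 0, 255, 0, 0, 1, 0, 0, 0, 255, 0, 0, 1.5, 0, 0, 0, 255, 0, 0, 2, 0, 0, 0, 255, 0, 0, 2, 0, 0, 0, 255, 0, 0, 2, 0, 0, 0, 255, 0, 0, 2, 0, 0, 0, 255, 0, 0, 2, 0, 0, 0, 255, 0, 0, 2, 0, 0, 0, 255, 0, 0, 2, 0, 0, 0, 255]}}

```text
clock: 18.2
ee_pos: [0.5373, -0.1845, 0.0786]
orientation: [0.98, 0.198, 0.0, 0.0]
contact_force: [-0.1, 0.2, 1.4]
width: 0.19
```

```bash
python3 fit2.py | grep -v strips
```

```text
shift [ -0.   -1.4 -48.4] rot [ 0.     -0.0001 -0.0003] | 18.2 [ 0.5373 -0.1845  0.0786] [-0.11  0.21  1.38] [-0.03  0.12 -0.01] w 0.19
scene 1479
tilt deg [-0.08  0.16] 0.028843146493266927
top 454
tilt deg [ 0.21 -0.14] 0.030577555287983546
```

View pics/sB.png

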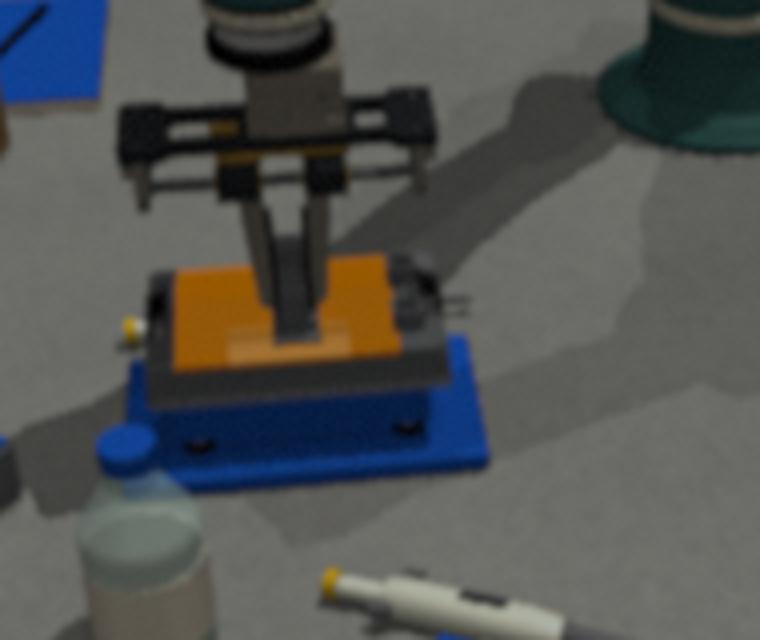

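Resistance (after taring the 2.7 N weight) passes 3 N at TCP 0.0806, so home is at about 0.0636. That agrees with the depth estimate (0.063), and there is no lateral load. Pressing through the peak.

>>> {"api": "step_arm", "payload": {"plan": [0, 0, 0.4, 0, 0, 0, 255, 0, 0, 0.8, 0, 0, 0, 255, 0, 0, 1.2, 0, 0, 0, 255, 0, 0, 1.6, 0, 0, 0, 255, 0, 0, 2, 0, 0, 0, 255, 0, 0, 2, 0, 0, 0, 255, 0, 0, 2, 0, 0, 0, 255, 0, 0, 2, 0, 0, 0, 255, 0, 0, 2, 0, 0, 0, 255, 0, 0, 2, 0, 0, 0, 255]}}

```text
clock: 19.3
ee_pos: [0.5374, -0.1845, 0.0767]
orientation: [0.98, 0.198, 0.0, 0.0]
contact_force: [1.1, -0.7, 4.1]
width: 0.194
```

>>> {"api": "step_arm", "payload": {"plan": [0, 0, 0.4, 0, 0, 0, 255, 0, 0, 0.8, 0, 0, 0, 255, 0, 0, 1.2, 0, 0, 0, 255, 0, 0, 1.6, 0, 0, 0, 255, 0, 0, 2, 0, 0, 0, 255, 0, 0, 2.4, 0, 0, 0, 255, 0, 0, 2.8, 0, 0, 0, 255, 0, 0, 3, 0, 0, 0, 255, 0, 0, 3, 0, 0, 0, 255, 0, 0, 3, 0, 0, 0, 255]}}

```text
clock: 20.3
ee_pos: [0.5369, -0.1844, 0.0733]
orientation: [0.98, 0.198, -0.0, -0.0]
contact_force: [-0.1, -1.0, -1.7]
width: 0.194
```

```bash
python3 fit2.py | grep -v strips
```

```text
shift [  0.2  -1.2 -53.7] rot [-0.0003  0.0006 -0.0002] | 20.3 [ 0.5369 -0.1844  0.0733] [-0.06 -0.97 -1.73] [-0.24 -0.03  0.  ] w 0.194
scene 1470
tilt deg [0.01 0.12] 0.02891035684014151
top 461
tilt deg [-0.42 -0.12] 0.030762252670483256
```

Past the peak, with the cover still level and no slip in the hand. Sliding on down.

>>> {"api": "step_arm", "payload": {"plan": [0, 0, 0.7, 0, 0, 0, 255, 0, 0, 1.4, 0, 0, 0, 255, 0, 0, 2.1, 0, 0, 0, 255, 0, 0, 2.8, 0, 0, 0, 255, 0, 0, 3.5, 0, 0, 0, 255, 0, 0, 4.2, 0, 0, 0, 255, 0, 0, 5, 0, 0, 0, 255, 0, 0, 5.5, 0, 0, 0, 255, 0, 0, 5.5, 0, 0, 0, 255, 0, 0, 5.5, 0, 0, 0, 255]}}

```text
clock: 21.4
ee_pos: [0.5373, -0.1844, 0.068]
orientation: [0.98, 0.198, 0.0, 0.0]
contact_force: [0.9, -0.1, -0.3]
width: 0.19
```

>>> {"api": "step_arm", "payload": {"plan": [0, 0, 0.3, 0, 0, 0, 255, 0, 0, 0.6, 0, 0, 0, 255, 0, 0, 0.9, 0, 0, 0, 255, 0, 0, 1.2, 0, 0, 0, 255, 0, 0, 1.5, 0, 0, 0, 255, 0, 0, 1.5, 0, 0, 0, 255, 0, 0, 1.5, 0, 0, 0, 255, 0, 0, 1.5, 0, 0, 0, 255, 0, 0, 1.5, 0, 0, 0, 255, 0, 0, 1.5, 0, 0, 0, 255]}}

```text
clock: 22.4
ee_pos: [0.5372, -0.1845, 0.0665]
orientation: [0.98, 0.198, -0.0, -0.0]
contact_force: [1.0, -0.5, -2.8]
width: 0.194
```

>>> {"api": "step_arm", "payload": {"plan": [0, 0, 0.2, 0, 0, 0, 255, 0, 0, 0.4, 0, 0, 0, 255, 0, 0, 0.6, 0, 0, 0, 255, 0, 0, 0.8, 0, 0, 0, 255, 0, 0, 1, 0, 0, 0, 255, 0, 0, 1.2, 0, 0, 0, 255, 0, 0, 1.2, 0, 0, 0, 255, 0, 0, 1.2, 0, 0, 0, 255, 0, 0, 1.2, 0, 0, 0, 255, 0, 0, 1.2, 0, 0, 0, 255]}}

```text
clock: 23.4
ee_pos: [0.537, -0.1845, 0.0651]
orientation: [0.98, 0.198, -0.0, -0.0]
contact_force: [1.2, -0.6, -7.0]
width: 0.194
```

```bash
python3 fit2.py | grep -v strips
```

```text
shift [  0.2  -1.3 -61.9] rot [-0.0003  0.0005 -0.0003] | 23.4 [ 0.537  -0.1845  0.0651] [ 1.17 -0.64 -6.97] [-0.27 -0.03  0.04] w 0.194
scene 1464
tilt deg [-0.14  0.16] 0.02889658868845664
top 429
tilt deg [-0.07 -0.38] 0.031082235133887276
```

View pics/sB.png

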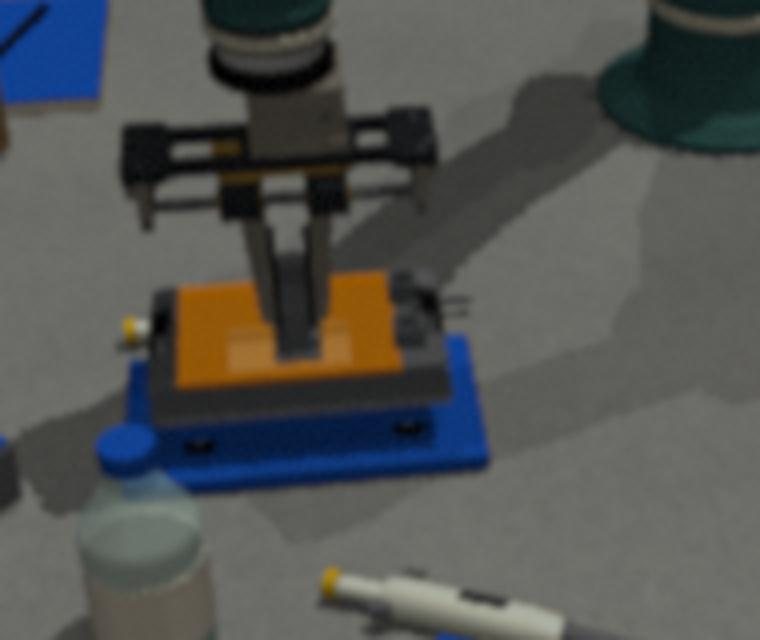

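The force has gone to -7 N, a 4 N pull downward, which is the barbs going under the rim. I'll press gently until it is hard home.

>>> {"api": "step_arm", "payload": {"plan": [0, 0, 0.1, 0, 0, 0, 255, 0, 0, 0.2, 0, 0, 0, 255, 0, 0, 0.3, 0, 0, 0, 255, 0, 0, 0.4, 0, 0, 0, 255, 0, 0, 0.4, 0, 0, 0, 255, 0, 0, 0.4, 0, 0, 0, 255, 0, 0, 0.4, 0, 0, 0, 255, 0, 0, 0.4, 0, 0, 0, 255, 0, 0, 0.4, 0, 0, 0, 255, 0, 0, 0.4, 0, 0, 0, 255]}}

```text
clock: 24.5
ee_pos: [0.5372, -0.1846, 0.065]
orientation: [0.98, 0.198, -0.0, 0.0]
contact_force: [-0.9, -1.2, -5.3]
width: 0.196
```

>>> {"api": "step_arm", "payload": {"plan": [0, 0, 0.1, 0, 0, 0, 255, 0, 0, 0.2, 0, 0, 0, 255, 0, 0, 0.3, 0, 0, 0, 255, 0, 0, 0.3, 0, 0, 0, 255, 0, 0, 0.3, 0, 0, 0, 255, 0, 0, 0.3, 0, 0, 0, 255, 0, 0, 0.3, 0, 0, 0, 255, 0, 0, 0.3, 0, 0, 0, 255, 0, 0, 0.3, 0, 0, 0, 255, 0, 0, 0.3, 0, 0, 0, 255]}}

```text
clock: 25.5
ee_pos: [0.5373, -0.1844, 0.0646]
orientation: [0.98, 0.198, 0.0, -0.0]
contact_force: [1.4, -0.2, -8.3]
width: 0.193
```

>>> {"api": "step_arm", "payload": {"plan": [0, 0, 0.1, 0, 0, 0, 255, 0, 0, 0.2, 0, 0, 0, 255, 0, 0, 0.3, 0, 0, 0, 255, 0, 0, 0.4, 0, 0, 0, 255, 0, 0, 0.4, 0, 0, 0, 255, 0, 0, 0.4, 0, 0, 0, 255, 0, 0, 0.4, 0, 0, 0, 255, 0, 0, 0.4, 0, 0, 0, 255, 0, 0, 0.4, 0, 0, 0, 255, 0, 0, 0.4, 0, 0, 0, 255]}}

```text
clock: 26.5
ee_pos: [0.5373, -0.1845, 0.0644]
orientation: [0.98, 0.198, 0.0, -0.0]
contact_force: [-0.0, 0.5, -5.5]
width: 0.197
```

```bash
python3 fit2.py | grep -v strips; python3 - <<'E'
from h import *
for c in ['scene','top']:
    f=grab(c)
    a=f['img'][150:205,135:235] if c=='scene' else f['img'][180:250,270:340]
    cv2.imwrite(f'pics/{c}C.png',cv2.resize(a,None,fx=7,fy=7,interpolation=cv2.INTER_CUBIC)[:,:,::-1])
E
```

```text
shift [ -0.   -1.4 -62.6] rot [-0.     -0.0001 -0.0002] | 26.5 [ 0.5373 -0.1845  0.0644] [-0.03  0.53 -5.48] [-0.    0.14 -0.06] w 0.197
scene 1491
tilt deg [0.04 0.07] 0.028776333738624843
top 425
tilt deg [0.19 0.24] 0.030128089150709622
```

View pics/sceneC.png

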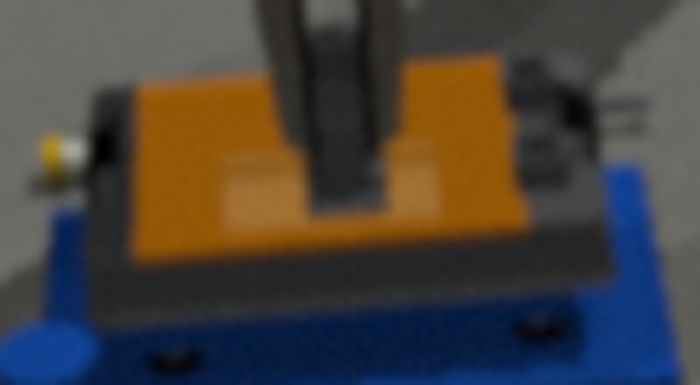

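>>> {"api": "step_arm", "payload": {"plan": [0, 0, 0.1, 0, 0, 0, 255, 0, 0, 0.2, 0, 0, 0, 255, 0, 0, 0.3, 0, 0, 0, 255, 0, 0, 0.4, 0, 0, 0, 255, 0, 0, 0.5, 0, 0, 0, 255, 0, 0, 0.5, 0, 0, 0, 255, 0, 0, 0.5, 0, 0, 0, 255, 0, 0, 0.5, 0, 0, 0, 255, 0, 0, 0.5, 0, 0, 0, 255, 0, 0, 0.5, 0, 0, 0, 255]}}

```text
clock: 27.7
ee_pos: [0.5373, -0.1845, 0.0638]
orientation: [0.98, 0.198, 0.0, -0.0]
contact_force: [0.5, 0.1, -2.2]
width: 0.19
```

>>> {"api": "step_arm", "payload": {"plan": [0, 0, 0.1, 0, 0, 0, 255, 0, 0, 0.2, 0, 0, 0, 255, 0, 0, 0.3, 0, 0, 0, 255, 0, 0, 0.4, 0, 0, 0, 255, 0, 0, 0.5, 0, 0, 0, 255, 0, 0, 0.5, 0, 0, 0, 255, 0, 0, 0.5, 0, 0, 0, 255, 0, 0, 0.5, 0, 0, 0, 255, 0, 0, 0.5, 0, 0, 0, 255, 0, 0, 0.5, 0, 0, 0, 255]}}

```text
clock: 28.7
ee_pos: [0.5372, -0.1845, 0.0633]
orientation: [0.98, 0.198, 0.0, -0.0]
contact_force: [-0.8, 0.0, -1.6]
width: 0.195
```

>>> {"api": "step_arm", "payload": {"plan": [0, 0, 0.1, 0, 0, 0, 255, 0, 0, 0.2, 0, 0, 0, 255, 0, 0, 0.3, 0, 0, 0, 255, 0, 0, 0.4, 0, 0, 0, 255, 0, 0, 0.5, 0, 0, 0, 255, 0, 0, 0.5, 0, 0, 0, 255, 0, 0, 0.5, 0, 0, 0, 255, 0, 0, 0.5, 0, 0, 0, 255, 0, 0, 0.5, 0, 0, 0, 255, 0, 0, 0.5, 0, 0, 0, 255]}}

```text
clock: 29.7
ee_pos: [0.5373, -0.1845, 0.0633]
orientation: [0.98, 0.198, 0.0, -0.0]
contact_force: [-2.8, 2.0, 5.2]
width: 0.194
```

>>> {"api": "step_arm", "payload": {"plan": [0, 0, 0.1, 0, 0, 0, 255, 0, 0, 0.2, 0, 0, 0, 255, 0, 0, 0.3, 0, 0, 0, 255, 0, 0, 0.4, 0, 0, 0, 255, 0, 0, 0.5, 0, 0, 0, 255, 0, 0, 0.5, 0, 0, 0, 255, 0, 0, 0.5, 0, 0, 0, 255, 0, 0, 0.5, 0, 0, 0, 255, 0, 0, 0.5, 0, 0, 0, 255, 0, 0, 0.5, 0, 0, 0, 255]}}

```text
clock: 30.7
ee_pos: [0.5373, -0.1845, 0.0633]
orientation: [0.98, 0.198, 0.0, -0.0]
contact_force: [-3.8, 2.5, 9.4]
width: 0.195
```

```bash
python3 fit2.py | grep -v strips
```

```text
shift [ -0.   -1.4 -63.7] rot [-0.0006 -0.0006 -0.0003] | 30.7 [ 0.5373 -0.1845  0.0633] [-3.82  2.49  9.44] [ 0.31  1.05 -0.07] w 0.195
scene 1482
tilt deg [-0.08  0.15] 0.02895115319202511
top 423
tilt deg [-0.21 -0.02] 0.03067611882751084
```

Hard stop at TCP 0.0633 with 12 N net press, matching the expected home position, and level. A touch more press, then relieve and test by a light pull.

>>> {"api": "step_arm", "payload": {"plan": [0, 0, 0.1, 0, 0, 0, 255, 0, 0, 0.2, 0, 0, 0, 255, 0, 0, 0.3, 0, 0, 0, 255, 0, 0, 0.3, 0, 0, 0, 255, 0, 0, 0.3, 0, 0, 0, 255, 0, 0, 0.3, 0, 0, 0, 255, 0, 0, 0.3, 0, 0, 0, 255, 0, 0, 0.3, 0, 0, 0, 255, 0, 0, 0.3, 0, 0, 0, 255, 0, 0, 0.3, 0, 0, 0, 255]}}

```text
clock: 31.8
ee_pos: [0.5373, -0.1845, 0.0633]
orientation: [0.98, 0.198, 0.0, -0.0]
contact_force: [-5.4, 1.4, 12.9]
width: 0.192
```

>>> {"api": "step_arm", "payload": {"plan": [0, 0, -0.2, 0, 0, 0, 255, 0, 0, -0.4, 0, 0, 0, 255, 0, 0, -0.6, 0, 0, 0, 255, 0, 0, -0.8, 0, 0, 0, 255, 0, 0, -1, 0, 0, 0, 255, 0, 0, -1.2, 0, 0, 0, 255, 0, 0, -1.4, 0, 0, 0, 255, 0, 0, -1.6, 0, 0, 0, 255, 0, 0, -1.8, 0, 0, 0, 255, 0, 0, -1.8, 0, 0, 0, 255]}}

```text
clock: 32.8
ee_pos: [0.5372, -0.1845, 0.0634]
orientation: [0.98, 0.198, -0.0, 0.0]
contact_force: [0.3, -1.2, -2.5]
width: 0.189
```

>>> {"api": "step_arm", "payload": {"plan": [0, 0, -0.2, 0, 0, 0, 255, 0, 0, -0.4, 0, 0, 0, 255, 0, 0, -0.6, 0, 0, 0, 255, 0, 0, -0.7, 0, 0, 0, 255, 0, 0, -0.7, 0, 0, 0, 255, 0, 0, -0.7, 0, 0, 0, 255, 0, 0, -0.7, 0, 0, 0, 255, 0, 0, -0.7, 0, 0, 0, 255, 0, 0, -0.7, 0, 0, 0, 255, 0, 0, -0.7, 0, 0, 0, 255]}}

```text
clock: 33.8
ee_pos: [0.5372, -0.1845, 0.0644]
orientation: [0.98, 0.198, -0.0, 0.0]
contact_force: [0.4, -0.6, -5.3]
width: 0.193
```

```bash
python3 fit2.py | grep -v strips;python3 - <<'E'
from h import *
for c in ['scene','top']:
    f=grab(c)
    a=f['img'][150:205,135:235] if c=='scene' else f['img'][180:250,270:340]
    cv2.imwrite(f'pics/{c}D.png',cv2.resize(a,None,fx=7,fy=7,interpolation=cv2.INTER_CUBIC)[:,:,::-1])
E
```

```text
shift [  0.   -1.4 -62.6] rot [ 0.      0.0001 -0.0002] | 33.8 [ 0.5372 -0.1845  0.0644] [ 0.43 -0.56 -5.27] [-0.13 -0.01  0.08] w 0.193
scene 1481
tilt deg [-0.06  0.09] 0.028878124466753516
top 418
tilt deg [-0.53 -0.43] 0.03128645689776571
```

View pics/topD.png

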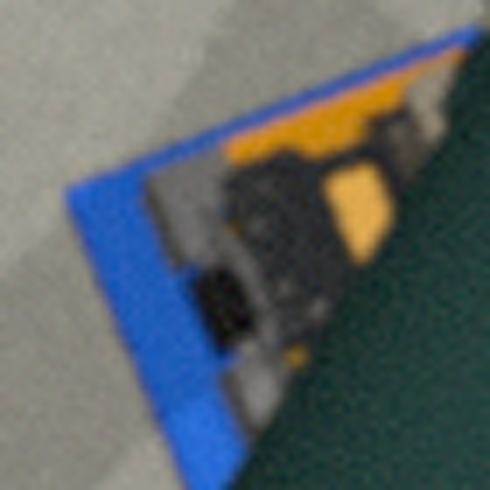

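On the pull, the cover rose 1 mm with an extra 2.8 N pulling down, so the clips are holding elastically. I'll press home once more, relax, and release.

>>> {"api": "step_arm", "payload": {"plan": [0, 0, 0.5, 0, 0, 0, 255, 0, 0, 0.9, 0, 0, 0, 255, 0, 0, 1.3, 0, 0, 0, 255, 0, 0, 1.7, 0, 0, 0, 255, 0, 0, 2.1, 0, 0, 0, 255, 0, 0, 2.4, 0, 0, 0, 255, 0, 0, 2.5, 0, 0, 0, 255, 0, 0, 2.5, 0, 0, 0, 255, 0, 0, 2.5, 0, 0, 0, 255, 0, 0, 2.5, 0, 0, 0, 255]}}

```text
clock: 35.0
ee_pos: [0.5374, -0.1845, 0.0633]
orientation: [0.98, 0.198, 0.0, -0.0]
contact_force: [-3.7, 1.2, 8.4]
width: 0.192
```

>>> {"api": "step_arm", "payload": {"plan": [0, 0, -0.4, 0, 0, 0, 255, 0, 0, -0.8, 0, 0, 0, 255, 0, 0, -1.2, 0, 0, 0, 255, 0, 0, -1.5, 0, 0, 0, 255, 0, 0, -1.6, 0, 0, 0, 200, 0, 0, -1.6, 0, 0, 0, 160, 0, 0, -1.6, 0, 0, 0, 130, 0, 0, -1.6, 0, 0, 0, 130, 0, 0, -1.6, 0, 0, 0, 130, 0, 0, -1.6, 0, 0, 0, 130]}}

```text
clock: 36.0
ee_pos: [0.5373, -0.1845, 0.0636]
orientation: [0.98, 0.198, 0.0, 0.0]
contact_force: [-0.2, -0.1, -0.7]
width: 0.492
```

>>> {"api": "step_arm", "payload": {"plan": [0, 0, -2, 0, 0, 0, 130, 0, 0, -6, 0, 0, 0, 130, 0, 0, -14, 0, 0, 0, 130, 0, 0, -26, 0, 0, 0, 130, 0, 0, -40, 0, 0, 0, 130, 0, 0, -56, 0, 0, 0, 130, 0, 0, -72, 0, 0, 0, 130, 0, 0, -88, 0, 0, 0, 130, 0, 0, -100, 0, 0, 0, 130, 0, 0, -105, 0, 0, 0, 130]}}

```text
clock: 37.0
ee_pos: [0.538, -0.1847, 0.1705]
orientation: [0.98, 0.198, 0.001, 0.0]
contact_force: [-0.3, -0.5, 0.5]
width: 0.49
```

```bash
python3 - <<'E'
from h import *
delta([.4,.15,.25],-67)
for c in ['scene','top']:
    f=grab(c)
    a=f['img'][90:250,110:300] if c=='scene' else f['img'][140:290,240:420]
    cv2.imwrite(f'pics/{c}E.png',cv2.resize(a,None,fx=4,fy=4,interpolation=cv2.INTER_CUBIC)[:,:,::-1])
E
```

```text
shift [   3.  -361.9  -79.9] rot [ 0.0012 -0.0023 -0.0026] | 37.0 [ 0.538  -0.1847  0.1705] [-0.31 -0.51  0.48] [ 0.    0.12 -0.  ] w 0.49
```

View pics/sceneE.png

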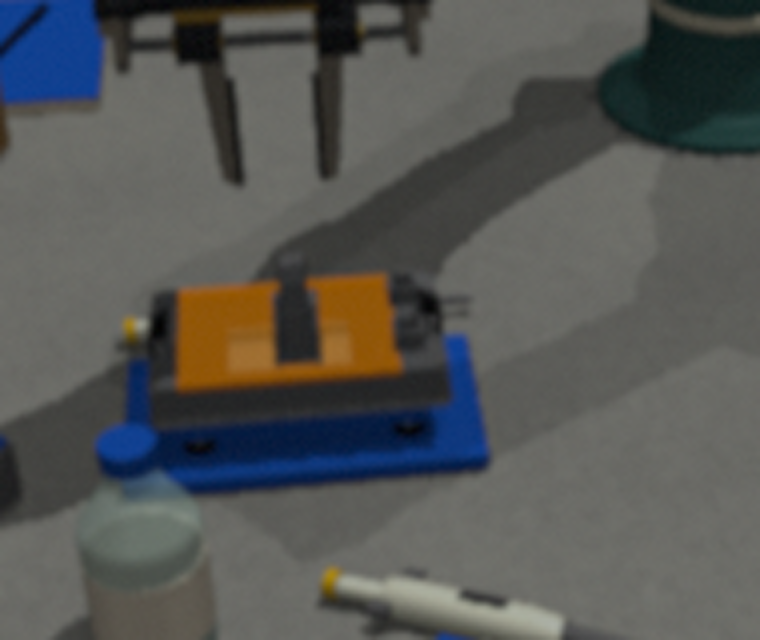

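Released and clear, with the cover sitting on the tank. I'll move the arm aside for an unobstructed top-view check.

>>> {"api": "step_arm", "payload": {"plan": [0, -10, -10, 0, 0, 0, 130, 0, -35, -20, 0, 0, 0, 130, 0, -70, -30, 0, 0, 0, 130, 0, -110, -40, 0, 0, 0, 130, 0, -150, -50, 0, 0, 0, 130, 0, -190, -60, 0, 0, 0, 130, 0, -230, -60, 0, 0, 0, 130, 0, -265, -60, 0, 0, 0, 130, 0, -290, -60, 0, 0, 0, 130, 0, -300, -60, 0, 0, 0, 130]}}

```text
clock: 38.1
ee_pos: [0.4191, 0.0943, 0.2285]
orientation: [0.98, 0.2, -0.0, -0.0]
contact_force: [0.1, -0.3, 0.5]
width: 0.489
```

```bash
python3 - <<'E'
from h import *
print(env.get_obs()['ee_pos'],env.get_obs()['clock'])
cc=np.array([.537,-.184])
yaw=np.radians(22.95);R=np.array([[np.cos(yaw),np.sin(yaw)],[-np.sin(yaw),np.cos(yaw)]])
for c in ['scene','top']:
    f=grab(c,c+'F0.png'); C=cloud(f);ok=f['range_z']>0;q=(C[...,:2]-cc)@R.T
    m=ok&(abs(q[...,0])<.05)&(abs(q[...,1])<.055)&(abs(C[...,2]-.078)<.008)
    A=np.c_[q[m],np.ones(m.sum())];z=C[m][:,2]
    for _ in range(4):
        k=np.linalg.lstsq(A,z,rcond=None)[0];r=z-A@k;s=abs(r)<.004;A,z=A[s],z[s]
    print(c,'pane z',k[2],'tilt',np.degrees(k[:2]))
    m=ok&(abs(q[...,0])<.07)&(abs(q[...,1])<.11)&(abs(C[...,2]-.078)<.007)
    print(fitrect(C[m],cc,yaw,0,0))
    # clip profile along y at x=0 beyond the ends
    for s in (1,-1):
        m=ok&(abs(q[...,0])<.012)&(q[...,1]*s>.07)&(q[...,1]*s<.125)&(C[...,2]>.03)
        print(s,sorted([(round(float(a*s)*1e3),round(float(b)*1e3)) for a,b in zip(q[m][:,1],C[m][:,2])])[-40:])
    a=f['img'][140:210,130:240] if c=='scene' else f['img'][160:260,270:390]
    cv2.imwrite(f'pics/{c}F.png',cv2.resize(a,None,fx=6,fy=6,interpolation=cv2.INTER_CUBIC)[:,:,::-1])
E
```

```text
[0.41908232 0.09433274 0.22848242] 38.1
scene pane z 0.07690451257105388 tilt [0.08214459 0.11462292]
(array([ 0.53809681, -0.18248289]), np.float64(22.287012970799864), array([0.11282012, 0.184864  ]))
1 [(70, 76), (72, 77), (73, 76), (75, 76), (75, 76), (78, 76), (79, 84), (81, 75), (82, 94), (83, 77), (83, 83), (83, 94), (83, 96), (84, 86), (84, 90), (84, 93), (84, 93), (84, 93), (85, 92), (86, 89), (87, 86), (87, 86), (88, 87), (88, 89), (90, 84), (90, 86), (91, 82), (91, 83), (92, 83), (92, 83), (93, 85), (93, 86), (94, 82), (94, 85), (95, 84)]
-1 [(75, 78), (75, 81), (78, 76), (78, 76), (78, 77), (78, 77), (78, 79), (80, 76), (80, 76), (80, 78), (80, 78), (81, 88), (81, 92), (81, 94), (81, 94), (81, 94), (81, 95), (84, 86), (84, 87), (84, 88), (84, 88), (84, 89), (84, 91), (87, 83), (87, 85), (87, 85), (87, 86), (87, 87), (89, 83), (89, 85), (89, 85), (89, 85), (90, 83), (90, 85), (92, 81), (92, 83), (92, 84), (92, 85), (92, 85), (92, 85)]
top pane z 0.07849892741405266 tilt [-0.07739853 -0.17084129]
(array([ 0.53561492, -0.18339242]), np.float64(22.92595038477448), array([0.10985745, 0.18491605]))
1 [(88, 87), (89, 83), (89, 84), (89, 84), (89, 86), (89, 87), (90, 84), (90, 86), (91, 84), (91, 86), (91, 87), (91, 88), (92, 83), (92, 86), (92, 86), (92, 89), (93, 83), (93, 85), (93, 86), (93, 86), (93, 87), (94, 54), (94, 55), (94, 55), (94, 57), (94, 63), (94, 63), (94, 65), (94, 67), (94, 68), (94, 68), (94, 73), (94, 74), (94, 76), (94, 77), (94, 80), (94, 81), (94, 83), (94, 85), (94, 87)]
-1 [(82, 87), (82, 89), (82, 89), (82, 93), (82, 95), (82, 97), (82, 97), (82, 100), (83, 79), (83, 86), (83, 87), (83, 97), (83, 97), (83, 97), (85, 73), (88, 84), (88, 85), (88, 87), (88, 87), (88, 87), (88, 88), (89, 86), (89, 87), (89, 88), (90, 85), (90, 86), (90, 87), (90, 90), (91, 82), (91, 84), (91, 86), (91, 86), (91, 93), (92, 87), (92, 87), (92, 88), (93, 86), (93, 88), (94, 86), (94, 86)]
```

View pics/topF.png

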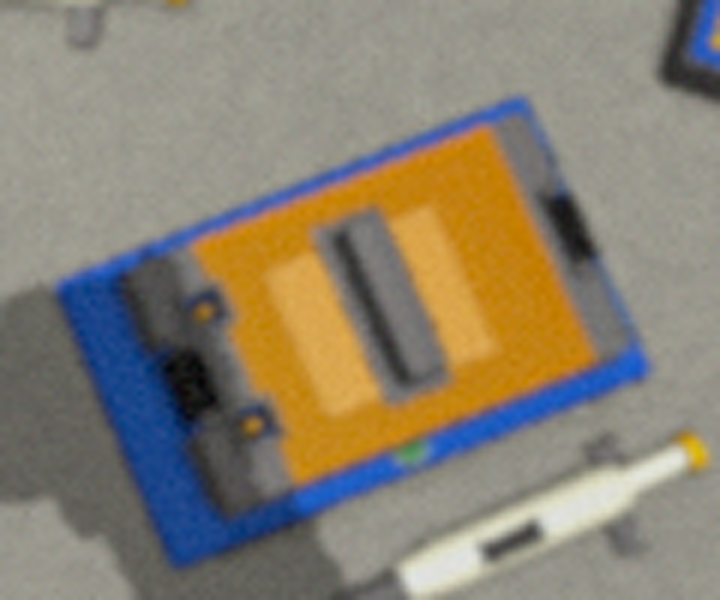

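View pics/sceneF.png

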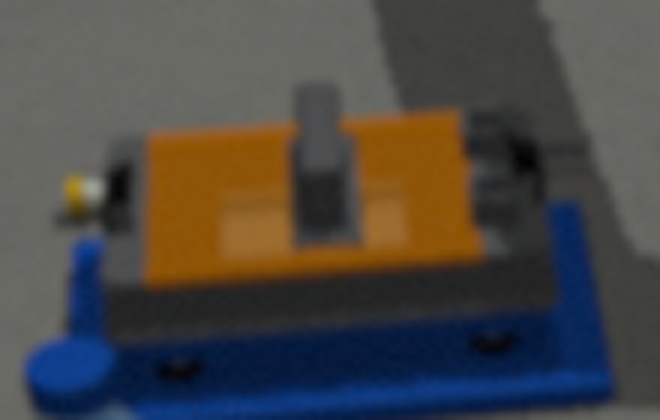

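View pics/topF0.png

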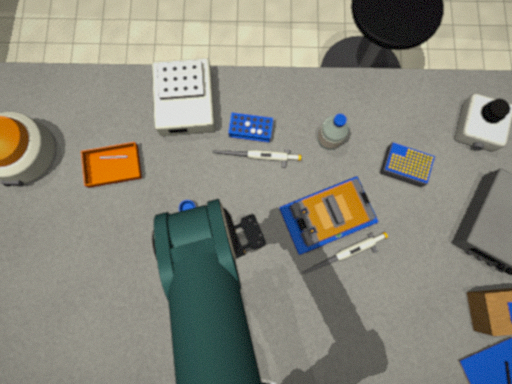

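Pane top is 4.3 mm (top camera) and 4.9 mm (scene camera) above that camera's rim height; 4 mm is the pane thickness. It is level within 0.2°, both brass pins show inside the towers, and no clip arm sticks out past the frame. Bystanders look unmoved. Handing in.

```bash
python3 -c "
from h import *
print(env.close_job())"
```

```text
the job is handed in; nothing more can be done
None
```

The cover is on the gel tank, pressed home, and released, and the job was handed in after about 38 s of the 64 s allowed. No verdict came back.

**What I did:** I gripped the cover by its rib and lifted it level. Over the tank I shifted it 1.5 mm along the tank to line it up with the rim, then pressed it straight down. It hit a hard stop at the expected height, and the largest force I read there was about 16 N, against the 25 N limit.

**Last checks:**
- **Seating:** the top of the pane sits 4.3 mm (top camera) and 4.9 mm (scene camera) above the rim height measured before; a seated 4 mm pane should give 4 mm. It is level within about 0.2°, and both brass pins show inside the socket towers.
- **Clips:** neither clip arm sticks out past the frame at either end, and the force turned to a downward pull near the bottom. In a light pull test before I let go, the cover rose 1 mm while the clips pulled back about 3 N. I pressed it home again before releasing. The snap itself was not directly visible.
- **Bystanders:** they look unmoved in the pictures. I did not measure them afterwards, and the arm partly hid the screw cap in the last top view.

**What disagreed:**
- **Finger height:** the fingertips appeared about 20 mm higher than the reported tool position, so I set the grasp height from the images and by watching the force.
- **Cameras:** the two differed by 2–3 mm, so I compared cover and tank within each camera.
- **Force readings:** these come only at the end of each move, so brief peaks in between are not known.

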